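# Square a chopping board into its corner rail

## Robot

A 6-joint arm with a two-finger parallel gripper is mounted at the origin on a cart in front of the work surface, level with it; the furniture and walls round the work are solid. World frame = base frame: x ahead of the robot, y to its left, z up, the work surface at z = 0. Lengths are in mm, angles in rad, forces in N, time in s.
With the tool pointing down it reaches from about 350 to 775 mm from the base axis. Payload 7.3 kg.
Tool frame: the origin (TCP) lies at the very end of the fingers, on their centre line; the grasp point (between the pads) lies 19 mm behind it; x points along the fingers, z is the direction in which the jaws open and shut, and the axes are right-handed (so a half turn about x gives the same grasp; the last joint's range is limited). The gripper opens to 92 mm and grips with 3 to 60 N. Pads are 19 mm wide; open, the fingers measure 130 mm over their backs; the gripper's body (75 mm by 190 mm) begins 47 mm behind the grasp point.
Start: joints at [-0.146, 0.342, 1.524, -0, 1.275, -0.146], TCP at [525.022, 0.019, 192.441] pointing down, gripper open.
Joint ranges: [-2.53, 2.53], [-0.77, 2.02], [0.04, 2.7], [-1, 4.14], [0.28, 2.66], [-3.11, 3.11]. Speed limits (rad/s): [2.57, 2.57, 3.14, 3.14, 3.14, 3.14].

## Interface

Orientations are given as [roll, pitch, yaw] about the fixed x, y, z axes, in that order (R = Rz(yaw) Ry(pitch) Rx(roll)).
In Python, from plant import * gives the robot as it stands.
- The arm moves only by the shell command python3 -m creep 'ROWS'. ROWS is JSON, a list of rows, each an object of numbers: "tx", "ty", "tz": the shift along the tool's x, y, z in cm; "wx", "wy", "wz": the turn, a rotation vector about the tool's x, y, z in rad; "gripper": the closure, from -1 (fully open) to 1 (shut). A call has 1 to 8 rows; each row is the pose to reach, as a shift and turn from the pose commanded when the call began, along the tool's axes at that moment; what a row does not reach only later rows make up. A row lasts 1/12 s, in which the tool goes at most 41.7 mm and 7.16 degrees, less where a joint would pass 70% of its speed; a pose out of reach is approached as far as the arm can. A call with a gripper value outside its range is refused whole. The fingers move at their own pace and stop on an object; the grip force is fixed at half the most. Time passes only in rows, so rows that repeat a pose let the fingers close. It gives the time, the measured TCP pose, the force and the opening at its end, in the units of the state.
- get_obs(): the state, without advancing time (a new reading comes with each control period).
- capture(name): name is "scene" or "side" or "wrist"; returns a dict with "frame" (480x640x3 uint8, red, green, blue), "z_map" (480x640 float32, mm along the optical axis (not along the pixel's ray), 0 where there is no reading), "vertical_fov" (degrees; the focal length in pixels is half the picture's height over the tangent of half this angle, whatever the lens; pixels are square), "cx", "cy" (the principal point, pixels), "xyz" and "rotation" of the camera in the world. Camera axes: x right, y down, z forward; pixel columns grow to the right and rows downward; lengths in mm; the calibration is good to about 2 mm. The wrist camera is an equidistant fisheye: a pixel r from the principal point sees the ray r / f radians off the axis. A picture is of the moment at which its call begins.
- close_job(): hands the job in, once; it reports no verdict.
The state is a dict: "time": time; "joint_positions": joint angles; "dq": joint speeds; "tau": joint torques, N m; "tool_pos": TCP position; "tcp_rot": TCP orientation; "contact_force": force on the tool from outside, world axes, zero at the start; "moment": the same for the moment, N m; "grip_width": finger opening in mm.
Only numpy, scipy, OpenCV 4.12 (cv2) and the standard library are available. Lean on these libraries where they do the work, as an engineer would, in place of code of your own. Each camera call takes 0.05 s, during which the arm holds its last target.

## Task

The chopping board lies askew against the round pivot post of its squaring corner. Push near its free end, the one closer to you, to swing it about the post until its long side beds flush on the rubber rail, pressing it on firmly but gently (about 10 N on the rubber, never over 20); then slide it along the rail until its far end beds against the end stop with the same gentle pressure. Leave it released and square in the corner, its long side flush on the rail and its end on the stop; it stays flat on the worktop with the cheese on it, and the other things are left alone.

Things in the scene. Friction and masses are not known exactly. Their poses are not given: they have to be found in the camera images.
- rail_frame: Steel back plate of the squaring corner, 340 x 10 x 36 mm, fixed to the worktop to the right of the board. Origin on the worktop, 200 mm short of the inner corner. x runs along the rail, roughly away from the robot; y square to it, towards the board. The end stop's face is the plane x = +0.20; the board belongs at x from -0.12 to 0.20.
- rail_slots (a point): Point on the frame (not on the bar) at x = 40, y = 0, z = 17 mm of the frame. Here runs the rail bar, faced with black rubber, 300 mm long (150 mm each way), top 28 mm high. It is locked in slots and stays put, but how far out it is set is NOT reported: its face, square to y, lies 4 to 26 mm towards the board from this point; feel for it. The rubber gives about 1 mm per 9 N.
- end_stop: Fixed steel block with a black rubber face, 120 mm wide (along y of the rail frame), 26 mm high; origin on the worktop 100 mm in front of the middle of its face, which is the plane x = +0.10 and looks to -x (x and y as those of the rail frame). The board's far short end butts on it; the rubber gives about 1 mm per 9 N.
- pivot_post: Fixed round black post, 16 mm diameter, 33 mm high, origin at its foot on its axis (its own yaw means nothing). It stands at x = 140, y = 240 mm in the rail frame, touching the board's left long side near its far end, and keeps that end from moving back, so the board pivots about it.
- board: Loose beech chopping board, 200 x 320 x 20 mm, 0.55 to 0.85 kg, flat. Origin: centre of its underside; y along it, to its near, free end (towards the robot); x across it, to its left side, away from the rail. It starts turned 0.18 to 0.3 rad off the rail, near end swung out to the left, its far end short of the end stop. Pushing it over the worktop takes about 2 to 6 N, more along the rail once it bears on it.
- cheese_centre (a point): Centre of a loose yellow cheese wedge, 56 x 81 x 41 mm, standing on the board; 20 mm above its underside.
- paprika_tin: Bystander: red tin with pale lid, 54 mm diameter, 85 mm high; origin under its centre.
- tape_roll: Bystander: roll of tan tape lying flat, 100 mm diameter, 24 mm high; origin under its centre.
- mug: Bystander: cream mug with handle, 78 x 105 x 87 mm; origin under its centre.
There are look-alikes about, which are no part of the job. Of the things that look like the part that bears cheese_centre, the smaller one is meant.

How it is judged (in metres and radians):
On the way, in this order (a step that is already met when the one before it is completed fails the run):
1. the board, swung parallel to the rail within 0.025 rad, is pressed on the rail with more than 4 N for 0.2 s (angle between the y axis of board and the x axis of rail_frame, either way round below 0.025 rad and contact force between board and rail_frame above 4 N), for 0.2 s.
2. the board, still parallel to the rail within 0.04 rad, is pressed on the end stop with more than 4 N for 0.2 s (angle between the y axis of board and the x axis of rail_frame, either way round below 0.04 rad and contact force between board and end_stop above 4 N), for 0.2 s.
At the end, for the whole second after the job is handed in: The board lies flat and at rest, released, in the corner: its long side parallel to the rail within 0.015 rad and touching the rail (over 0.2 N), its far end on the end stop within 3.5 mm, the cheese still on the board (angle between the y axis of board and the x axis of rail_frame, either way round below 0.015 rad and contact force between board and rail_frame above 0.2 N and x of board in the frame of rail_frame above 0.0365 m and angle between board's own z axis and vertical below 0.03 rad and height (world z) of board below 0.004 m and height (world z) of cheese_centre above 0.03 m and linear speed of board below 0.01 m/s and contact force between the fingers and board below 0.1 N).
It fails at once if the board is pressed on the rail with more than 20 N (contact force between board and rail_frame above 20 N).
It fails at once if the board is pressed on the end stop with more than 20 N (contact force between board and end_stop above 20 N).
It fails at once if the board is tipped by more than 0.1 rad or lifted by more than 15 mm (angle between board's own z axis and vertical above 0.1 rad or height (world z) of board above 0.015 m).
It fails at once if the cheese comes off the board (height (world z) of cheese_centre below 0.03 m).
It fails at once if another loose thing is moved by more than 20 mm (distance of any of paprika_tin, tape_roll, mug from where it was at the start of the episode above 0.02 m).
It also fails if it takes over 69 s, if anything falls off the work surface, if the arm or the gripper's body presses on something with over 40 N, if the wrist force passes 120 N, or if a joint passes its speed limit or range.

## Working session

There is one attempt and no reset: what is moved stays moved. The work goes in short steps, Python scripts to look and compute and a shell command to move; the robot and the scene stay as the last step left them, time stands still between calls to the robot, and variables do not carry over. Pictures are saved under pics/ and viewed, and the job is handed in when it is done.

```bash
mkdir -p pics; ls; cat > h.py <<'E'
from plant import *
import numpy as np, cv2
def cam(n):
    c=capture(n); np.savez('/tmp/%s.npz'%n,**{k:np.array(v) for k,v in c.items()}); return c
def load(n): return dict(np.load('/tmp/%s.npz'%n))
def pt(c,u,v,z=None):
    f=240/np.tan(np.radians(float(c['vertical_fov']))/2)
    R=np.array(c['rotation']);
    d=np.array([(u-c['cx'])/f,(v-c['cy'])/f,1.])
    if z is None: return R@(d*c['z_map'][int(round(v)),int(round(u))])+c['xyz']
    w=R@d; return c['xyz']+w*(z-c['xyz'][2])/w[2]
def px(c,p):
    f=240/np.tan(np.radians(float(c['vertical_fov']))/2)
    q=np.array(c['rotation']).T@(np.array(p)-c['xyz']); return f*q[0]/q[2]+c['cx'],f*q[1]/q[2]+c['cy']
E
python3 - <<'E'
from h import *
for n in ['scene','side']:
    c=cam(n); cv2.imwrite('pics/%s0.png'%n,c['frame'][:,:,::-1]); print(n,c['xyz'],c['rotation'],c['vertical_fov'],c['cx'],c['cy'])
print(get_obs())
E
```

```text
pics
scene [ -520.12537342 -1116.01309463  1144.8199171 ] [-2.22790879  0.01073072 -0.83317761] 45.1218701940139 327.652521336451 227.09041006367192
side [-391.57832321  419.777076   1112.59865609] [-2.32296437 -0.01860928 -2.11178593] 52.21804780200768 322.28037736599475 238.10947122904508
{'time': 0.1, 'joint_positions': array([-1.45987474e-01,  3.42662633e-01,  1.52492330e+00, -1.22392207e-06,
        1.27539557e+00, -1.46039324e-01]), 'dq': array([ 0.00104868, -0.00121261, -0.00165455,  0.00052512,  0.00110622,
        0.00080303]), 'tau': array([ 1.49919495e-03, -4.32001984e+01, -2.44694173e+01,  7.19219679e-02,
        5.25739230e-02, -9.79429342e-05]), 'tool_pos': array([5.24589935e+02, 8.87110270e-02, 1.91808886e+02]), 'tcp_rot': array([2.99639605, 1.56940748, 2.99644826]), 'contact_force': array([-0.28964907, -0.03051918,  0.98632575]), 'moment': array([-0.01831176, -0.03509321, -0.03501027]), 'grip_width': 92.21810304310365}
```

```bash
python3 - <<'E'
s=open('h.py').read()
s=s.replace("import numpy as np, cv2","import numpy as np, cv2\nfrom scipy.spatial.transform import Rotation as Ro")
s=s.replace("**{k:np.array(v) for k,v in c.items()})","**{k:np.array(v) for k,v in c.items()}); c['rotation']=Ro.from_euler('xyz',c['rotation']).as_matrix()")
s=s.replace("def load(n): return dict(np.load('/tmp/%s.npz'%n))","def load(n):\n    c=dict(np.load('/tmp/%s.npz'%n)); c['rotation']=Ro.from_euler('xyz',c['rotation']).as_matrix(); return c")
open('h.py','w').write(s)
E
cat h.py | head -9
```

```text
from plant import *
import numpy as np, cv2
from scipy.spatial.transform import Rotation as Ro
def cam(n):
    c=capture(n); np.savez('/tmp/%s.npz'%n,**{k:np.array(v) for k,v in c.items()}); c['rotation']=Ro.from_euler('xyz',c['rotation']).as_matrix(); return c
def load(n):
    c=dict(np.load('/tmp/%s.npz'%n)); c['rotation']=Ro.from_euler('xyz',c['rotation']).as_matrix(); return c
def pt(c,u,v,z=None):
    f=240/np.tan(np.radians(float(c['vertical_fov']))/2)
```

View pics/scene0.png

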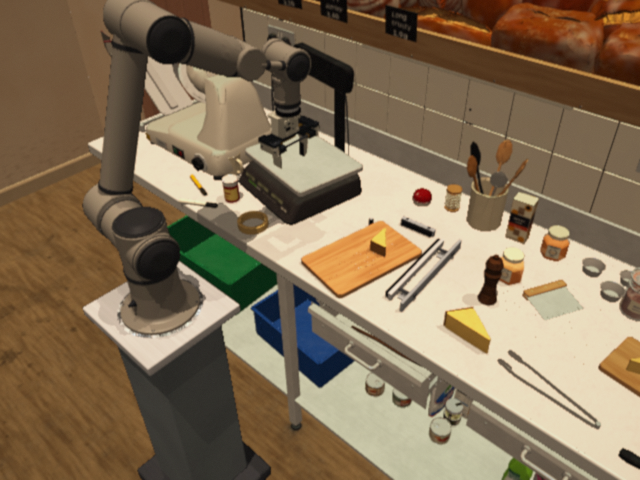

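View pics/side0.png

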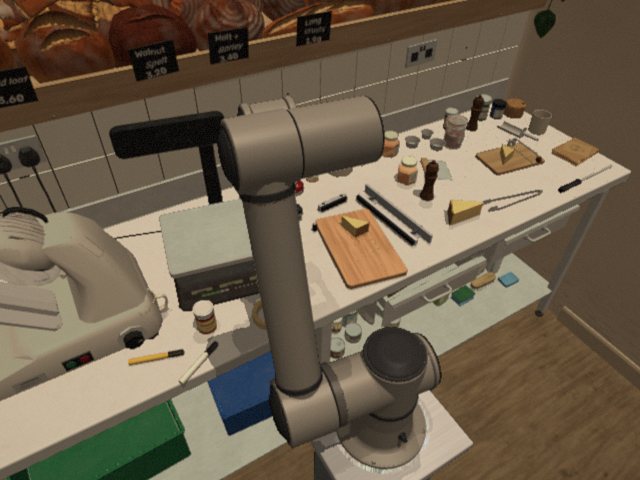

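```bash
python3 - <<'E'
from h import *
c=load('scene'); im=c['frame'][:,:,::-1]
cv2.imwrite('pics/s1.png',cv2.resize(im[190:320,290:480],None,fx=4.2,fy=4.2,interpolation=cv2.INTER_CUBIC))
c=load('side'); im=c['frame'][:,:,::-1]
cv2.imwrite('pics/s2.png',cv2.resize(im[170:295,300:450],None,fx=4.8,fy=4.8,interpolation=cv2.INTER_CUBIC))
c=cam('wrist');cv2.imwrite('pics/w1.png',c['frame'][:,:,::-1]);print(c['xyz'],c['rotation'],c['vertical_fov'],c['cx'],c['cy'])
E
```

```text
[525.32537675  68.44699308 383.99740197] [[ 9.99998148e-01 -2.97359546e-04 -1.90157274e-03]
 [-7.76886548e-04 -9.66292879e-01 -2.57444108e-01]
 [-1.76092273e-03  2.57445108e-01 -9.66291320e-01]] 65.70646984690485 319.3607806645601 241.04592226304067
```

View pics/s1.png

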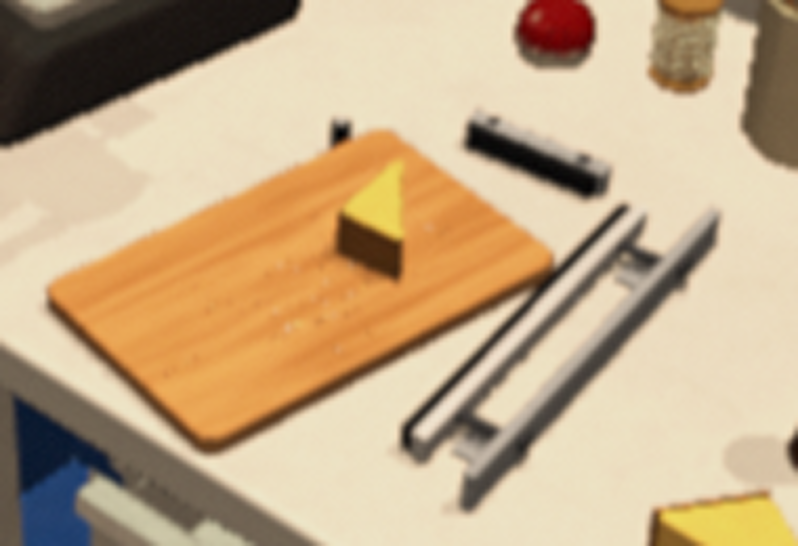

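View pics/s2.png

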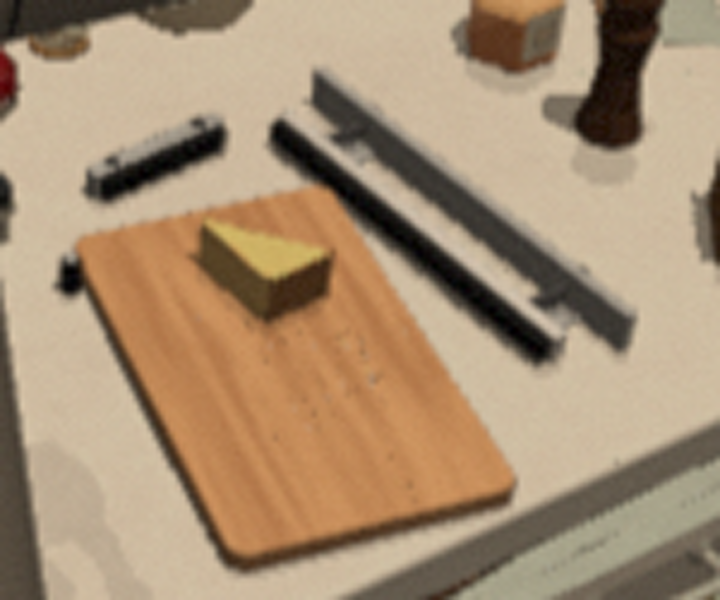

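View pics/w1.png

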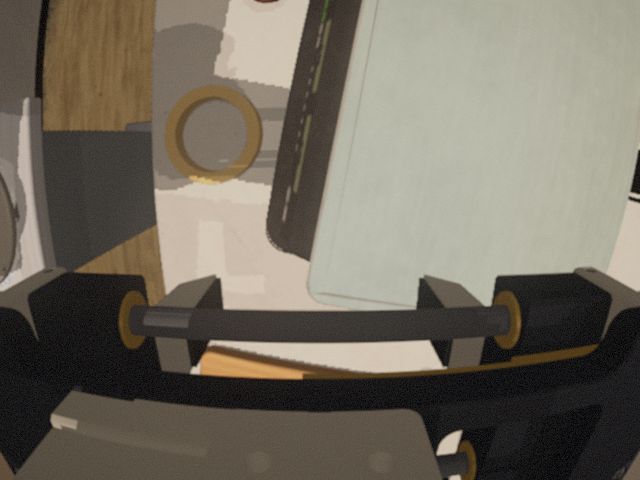

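```bash
python3 - <<'E'
from h import *
np.set_printoptions(precision=1,suppress=True)
S=load('scene');D=load('side')
s=lambda u,v,z:pt(S,290+u/4.2,190+v/4.2,z)
d=lambda u,v,z:pt(D,300+u/4.8,170+v/4.8,z)
for n,P in dict(bFL=((385,130),(80,240),20),bFR=((552,260),(332,187),20),bNR=((208,445),(513,490),20),bNL=((48,292),(232,557),20),
 barN=((408,432),(548,345),28),barF=((620,207),(275,122),28),frameN=((466,482),(633,318),36),frameF=((716,210),(317,70),36),stopL=((468,128),(92,180),26),stopR=((605,185),(224,130),26),post=((341,123),(70,258),33)).items():
    print(n,s(*P[0],P[2]),d(*P[1],P[2]))
print('depth',s(300,330,None) if 0 else pt(S,290+300/4.2,190+330/4.2), pt(D,300+300/4.8,170+430/4.8))
for u,v in [(252,222),(232,190),(300,180),(360,190)]: print(u,v,pt(S,u,v))
for u,v in [(262,310),(204,315),(190,255),(230,210)]: print(u,v,pt(D,u,v))
E
```

```text
bFL [ 690.3 -235.3   20. ] [ 685.8 -229.    20. ]
bFR [ 647.3 -420.4   20. ] [ 645.4 -418.3   20. ]
bNR [ 342.2 -360.3   20. ] [ 340.3 -345.1   20. ]
bNL [ 382.3 -174.2   20. ] [ 382.6 -159.1   20. ]
barN [ 432.3 -455.7   28. ] [ 428.7 -443.1   28. ]
barF [ 721.5 -427.9   28. ] [ 721.3 -418.7   28. ]
frameN [ 413.9 -515.7   36. ] [ 414.7 -503.8   36. ]
frameF [ 755.6 -486.6   36. ] [ 750.4 -476.2   36. ]
stopL [ 727.8 -285.9   26. ] [ 732.7 -266.6   26. ]
stopR [ 738.2 -403.8   26. ] [ 734.2 -381.8   26. ]
post [ 661.1 -214.9   33. ] [ 660.1 -205.6   33. ]
depth [ 471.9 -331.5   17.4] [ 451.4 -256.9   21.1]
252 222 [426.3  97.3  -1.2]
232 190 [456.8 225.1  53.4]
300 180 [567.8   7.2 132.8]
360 190 [756.8 -88.6  41.2]
262 310 [441.1  96.2   4.8]
204 315 [443.8 257.3  82.6]
190 255 [622.1 222.4 132.9]
230 210 [747.1  48.1 134.4]
```

```bash
python3 - <<'E'
from h import *
np.set_printoptions(precision=2,suppress=True)
o=get_obs();print(Ro.from_euler('xyz',o['tcp_rot']).as_matrix(), o['tool_pos'])
S=load('scene');D=load('side')
for n,c,L in [('S',S,[(285,218),(262,205),(360,190),(340,203),(244,180),(300,212),(285,150)]),('D',D,[(190,300),(255,290),(163,240),(175,300)])]:
    for u,v in L: print(n,u,v,pt(c,u,v))
for n,c in (('scene',S),('side',D)):
    # residual check plane
    v,u=np.mgrid[0:480,0:640]
    f=240/np.tan(np.radians(float(c['vertical_fov']))/2)
    P=np.stack([(u-c['cx'])/f,(v-c['cy'])/f,np.ones_like(u)],-1)*c['z_map'][...,None]@c['rotation'].T+c['xyz']
    m=(abs(P[...,0]-540)<220)&(P[...,1]<-100)&(P[...,1]>-600)
    z=P[...,2][m]; print(n,np.histogram(z,bins=np.arange(-10,70,4)))
    np.save('/tmp/P_%s.npy'%n,P)
E
```

```text
[[-0.  0.  1.]
 [ 0.  1. -0.]
 [-1.  0. -0.]] [524.66   0.06 191.91]
S 285 218 [478.08  -8.12  38.39]
S 262 205 [511.04 140.63   1.83]
S 360 190 [756.81 -88.59  41.2 ]
S 340 203 [669.02 -75.04  27.22]
S 244 180 [527.83 245.4   50.21]
S 300 212 [514.8  -40.51  57.74]
S 285 150 [474.25 -32.82 299.07]
D 190 300 [540.94 266.39  47.98]
D 255 290 [492.03  91.38  37.86]
D 163 240 [717.28 268.74 134.61]
D 175 300 [602.87 297.22   2.08]
scene (array([ 204, 1293, 4567, 3200,  571,  348, 1406, 2491, 1161,  419,  217,
        191,   55,   14,   21,   18,   65,  101,   21]), array([-10,  -6,  -2,   2,   6,  10,  14,  18,  22,  26,  30,  34,  38,
        42,  46,  50,  54,  58,  62,  66]))
side (array([ 173, 1459, 3583, 1457,  274,  348, 1577, 2291,  711,  297,  166,
        118,   33,   25,   30,   23,   81,   83,    5]), array([-10,  -6,  -2,   2,   6,  10,  14,  18,  22,  26,  30,  34,  38,
        42,  46,  50,  54,  58,  62,  66]))
```

Candidates for the board/cheese: (a) board in the squaring corner, scene (362,257), bearing the small wedge (380,240); (b) other board with wedge, (628,365); (c) bigger wedge on the worktop, (467,327). By description it is (a): it lies between post (371,219), stop (418,227) and rail bar (412,265), as seen in the close crops; the rail is at yaw ≈0.085, board ≈0.3 rad off it.

```bash
python3 -m creep '[{"ty":-4,"tz":-1.5,"wx":-0.03,"gripper":-1},{"ty":-8,"tz":-3,"wx":-0.06,"gripper":-1},{"ty":-12,"tz":-4.5,"wx":-0.085,"gripper":-1},{"ty":-14.1,"tz":-5.5,"wx":-0.085,"gripper":-1},{"ty":-14.1,"tz":-5.5,"wx":-0.085,"gripper":-1},{"ty":-14.1,"tz":-5.5,"wx":-0.085,"gripper":-1}]'
python3 - <<'E'
from h import *
c=cam('wrist');cv2.imwrite('pics/w2.png',c['frame'][:,:,::-1]);print(c['xyz'],c['rotation'])
E
```

```text
[525.35359624  68.44301231 384.08814307] [[ 9.99998513e-01 -3.54790262e-04 -1.68746649e-03]
 [-7.77309645e-04 -9.66284703e-01 -2.57474793e-01]
 [-1.53922351e-03  2.57475722e-01 -9.66283542e-01]]validation failed for argument at $[0]...
```

View pics/w2.png

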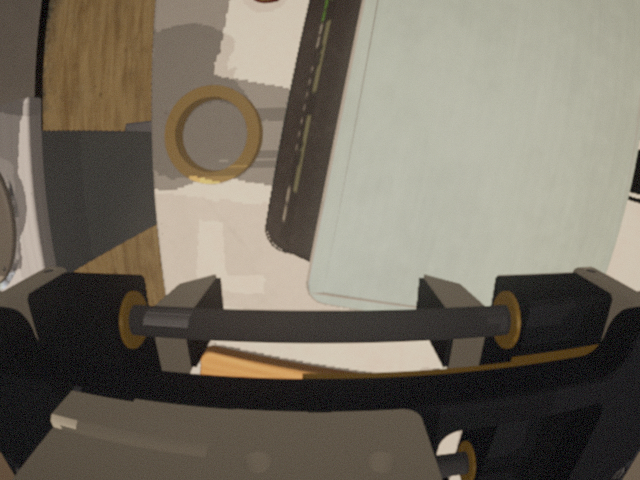

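```bash
python3 -m creep '[{"tx":0,"ty":-4,"tz":-1.5,"wx":-0.03,"wy":0,"wz":0,"gripper":-1},{"tx":0,"ty":-8,"tz":-3,"wx":-0.06,"wy":0,"wz":0,"gripper":-1},{"tx":0,"ty":-12,"tz":-4.5,"wx":-0.085,"wy":0,"wz":0,"gripper":-1},{"tx":0,"ty":-14.1,"tz":-5.5,"wx":-0.085,"wy":0,"wz":0,"gripper":-1},{"tx":0,"ty":-14.1,"tz":-5.5,"wx":-0.085,"wy":0,"wz":0,"gripper":-1}]'
python3 - <<'E'
from h import *
c=cam('wrist');cv2.imwrite('pics/w3.png',c['frame'][:,:,::-1]);print(c['xyz'],c['rotation'])
E
```

```text
time: 0.62
tool_pos: [468.2, -145.0, 192.3]
tcp_rot: [-2.29, 1.569, -2.209]
contact_force: [0.1, -0.3, 0.8]
grip_width: 91.7
[463.32851122 -76.51606792 384.3626629 ] [[ 0.99680235  0.07757924  0.01914494]
 [ 0.07989066 -0.96278725 -0.25818249]
 [-0.00159709  0.25888641 -0.96590645]]
```

View pics/w3.png

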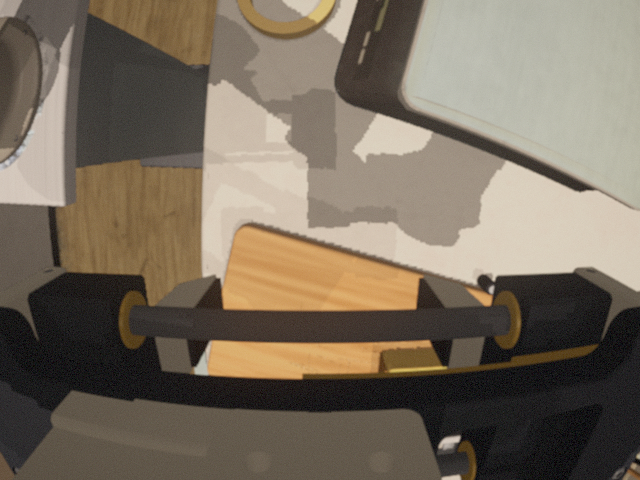

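```bash
cat >> h.py <<'E'
def ptw(c,u,v,z):
    f=240/np.tan(np.radians(float(c['vertical_fov']))/2)
    du,dv=u-c['cx'],v-c['cy']; r=np.hypot(du,dv); a=r/f
    d=np.array([np.sin(a)*du/r,np.sin(a)*dv/r,np.cos(a)])
    w=c['rotation']@d; return c['xyz']+w*(z-c['xyz'][2])/w[2]
E
python3 - <<'E'
from h import *
np.set_printoptions(precision=1,suppress=True)
c=load('wrist');o=get_obs();print(o['time'],o['tool_pos'],o['dq'])
im=c['frame'][:,:,::-1]
cv2.imwrite('pics/w3c.png',cv2.resize(im[210:310,200:500],None,fx=2.6,fy=2.6,interpolation=cv2.INTER_CUBIC))
for n,u,v,z in [('NL',240,228,20),('a',300,238,20),('b',380,261,20),('c',470,288,20),('post',484,277,33)]: print(n,ptw(c,u,v,z))
E
```

```text
0.6667 [ 469.1 -143.   192.4] [ 0.1  0.  -0.   0.   0.   0. ]
NL [ 388.6 -166.7   20. ]
a [ 450.7 -172.3   20. ]
b [ 535.1 -190.3   20. ]
c [ 643.1 -214.6   20. ]
post [ 650.9 -196.3   33. ]
```

View pics/w3c.png

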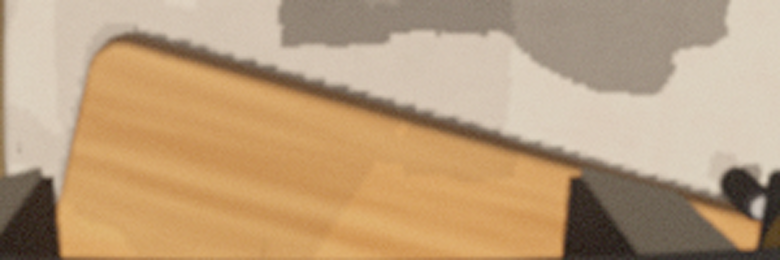

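```bash
python3 -m creep '[{"tx":4,"ty":0.5,"tz":0,"wx":0,"wy":0,"wz":0,"gripper":-1},{"tx":8,"ty":0.5,"tz":0,"wx":0,"wy":0,"wz":0,"gripper":-1},{"tx":12,"ty":0.5,"tz":0,"wx":0,"wy":0,"wz":0,"gripper":-1},{"tx":15.5,"ty":0.5,"tz":0,"wx":0,"wy":0,"wz":0,"gripper":-1},{"tx":17.5,"ty":0.5,"tz":0,"wx":0,"wy":0,"wz":0,"gripper":-1},{"tx":18.3,"ty":0.5,"tz":0,"wx":0,"wy":0,"wz":0,"gripper":-1},{"tx":18.3,"ty":0.5,"tz":0,"wx":0,"wy":0,"wz":0,"gripper":-1},{"tx":18.3,"ty":0.5,"tz":0,"wx":0,"wy":0,"wz":0,"gripper":-1}]'
python3 - <<'E'
from h import *
for n in ['scene','side']:
    c=cam(n); im=c['frame'][:,:,::-1]
    im=im[170:320,270:480] if n=='scene' else im[140:300,260:450]
    cv2.imwrite('pics/%s2.png'%n,cv2.resize(im,None,fx=3.7,fy=3.7,interpolation=cv2.INTER_CUBIC))
E
```

```text
time: 1.33
tool_pos: [470.4, -135.7, 10.0]
tcp_rot: [-0.316, 1.57, -0.23]
contact_force: [0.3, 1.1, -0.4]
grip_width: 91.6
```

View pics/scene2.png

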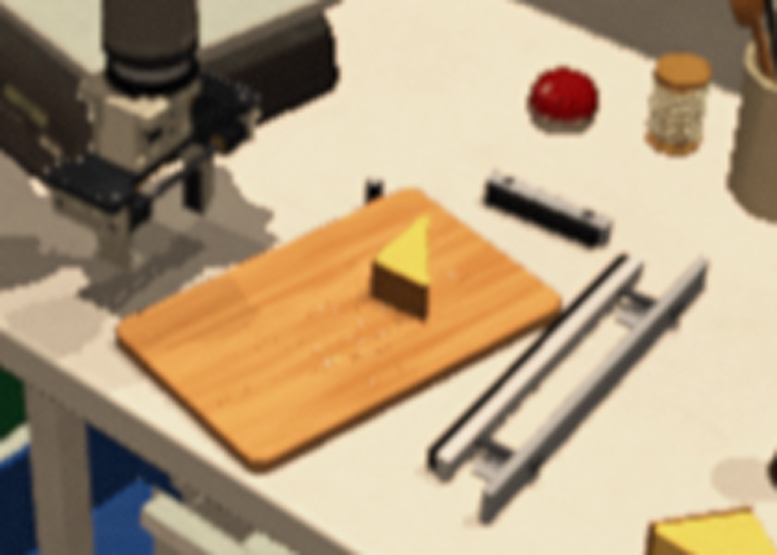

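View pics/side2.png

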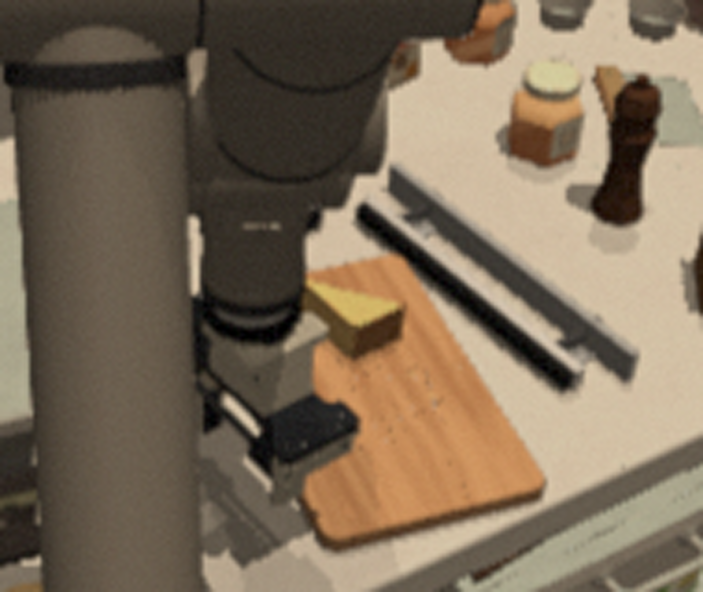

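```bash
python3 -m creep '[{"tx":0,"ty":-0.5,"tz":0,"wx":0,"wy":0,"wz":0,"gripper":-1},{"tx":0,"ty":-1,"tz":0,"wx":0,"wy":0,"wz":0,"gripper":-1},{"tx":0,"ty":-1.5,"tz":0,"wx":0,"wy":0,"wz":0,"gripper":-1},{"tx":0,"ty":-2,"tz":0,"wx":0,"wy":0,"wz":0,"gripper":-1},{"tx":0,"ty":-2.4,"tz":0,"wx":0,"wy":0,"wz":0,"gripper":-1},{"tx":0,"ty":-2.8,"tz":0,"wx":0,"wy":0,"wz":0,"gripper":-1},{"tx":0,"ty":-3.2,"tz":0,"wx":0,"wy":0,"wz":0,"gripper":-1},{"tx":0,"ty":-3.6,"tz":0,"wx":0,"wy":0,"wz":0,"gripper":-1}]'
python3 -m creep '[{"tx":0,"ty":-0.4,"tz":0,"wx":0,"wy":0,"wz":0,"gripper":-1},{"tx":0,"ty":-0.8,"tz":0,"wx":0,"wy":0,"wz":0,"gripper":-1},{"tx":0,"ty":-1.2,"tz":0,"wx":0,"wy":0,"wz":0,"gripper":-1},{"tx":0,"ty":-1.6,"tz":0,"wx":0,"wy":0,"wz":0,"gripper":-1}]'
```

```text
time: 2.1
tool_pos: [472.6, -172.3, 9.4]
tcp_rot: [1.392, 1.571, 1.477]
contact_force: [0.0, 0.8, -0.4]
grip_width: 92.0
time: 2.43
tool_pos: [474.0, -188.2, 9.4]
tcp_rot: [1.731, 1.571, 1.816]
contact_force: [0.6, 0.3, -0.2]
grip_width: 92.2
```

```bash
python3 - <<'E'
from h import *
c=cam('scene'); im=c['frame'][:,:,::-1][170:320,270:480]
cv2.imwrite('pics/scene3.png',cv2.resize(im,None,fx=3.7,fy=3.7,interpolation=cv2.INTER_CUBIC))
print(get_obs()['contact_force'])
E
```

```text
[-0.00743488  0.03554085 -0.68011648]
```

View pics/scene3.png

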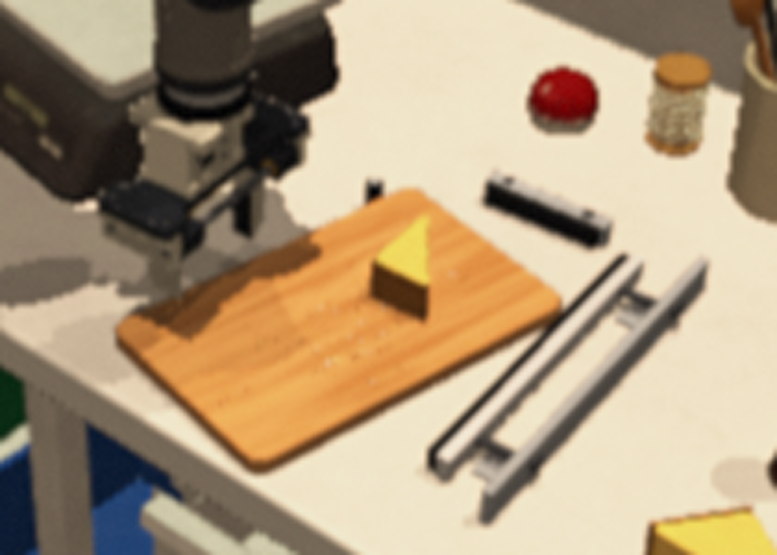

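```bash

for i in 1 2; do python3 -m creep '[{"tx":0,"ty":-0.3,"tz":0,"wx":0,"wy":0,"wz":0,"gripper":-1},{"tx":0,"ty":-0.6,"tz":0,"wx":0,"wy":0,"wz":0,"gripper":-1},{"tx":0,"ty":-0.9,"tz":0,"wx":0,"wy":0,"wz":0,"gripper":-1},{"tx":0,"ty":-1.2,"tz":0,"wx":0,"wy":0,"wz":0,"gripper":-1}]' | grep -v rot; done
```

```text
time: 2.82
tool_pos: [475.1, -200.0, 9.4]
contact_force: [0.1, 0.7, -1.0]
grip_width: 91.9
time: 3.15
tool_pos: [476.1, -212.0, 9.4]
contact_force: [0.0, 0.3, -0.3]
grip_width: 91.8
```

```bash
python3 - <<'E'
from h import *
c=cam('scene'); im=c['frame'][:,:,::-1][190:290,290:390]
cv2.imwrite('pics/scene4.png',cv2.resize(im,None,fx=6,fy=6,interpolation=cv2.INTER_CUBIC))
c=cam('wrist');cv2.imwrite('pics/w4.png',c['frame'][:,:,::-1])
E
```

```text
(no output)
```

View pics/scene4.png

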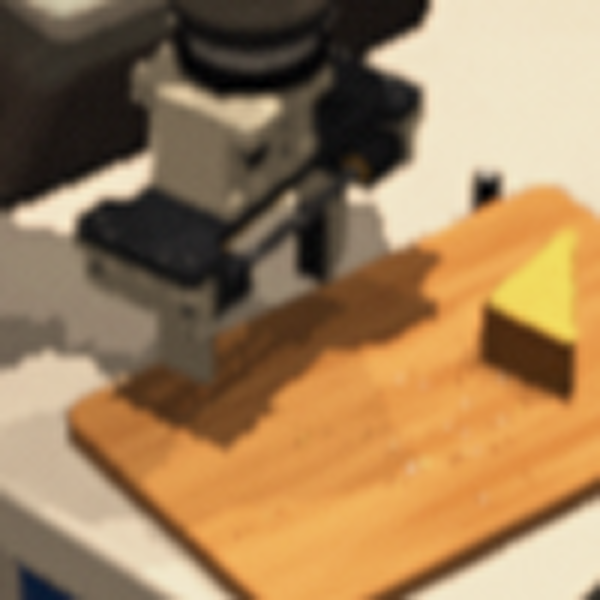

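View pics/w4.png

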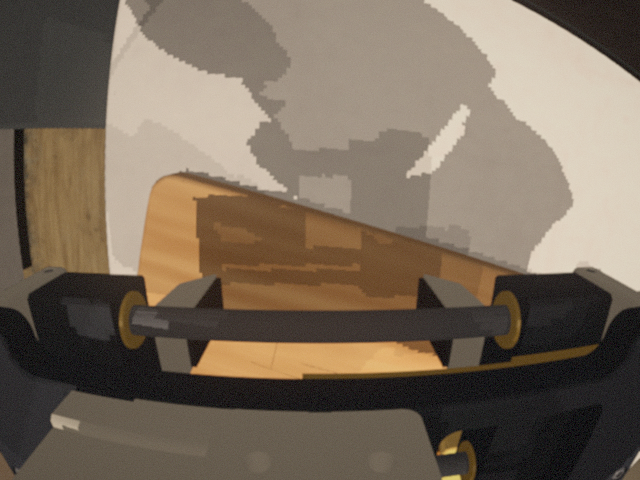

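```bash
python3 - <<'E'
from h import *
np.set_printoptions(precision=1,suppress=True)
c=load('scene')
for u,v in [(200,375),(190,360),(180,345),(330,270),(310,265),(200,300),(200,385),(230,400),(400,400)]: print(u,v,pt(c,290+u/6,190+v/6))
o=get_obs();T=o['tool_pos'];R=Ro.from_euler('xyz',o['tcp_rot']).as_matrix();print(T,o['contact_force'],o['joint_positions'])
for dz in (-60,60,0):
    p=T+R[:,2]*dz;u,v=px(c,p);print(dz,(u-290)*6,(v-190)*6)
E
```

```text
200 375 [ 422.3 -226.7   51.4]
190 360 [ 413.5 -228.5   67.5]
180 345 [ 412.5 -222.9   74.5]
330 270 [ 526.8 -220.1   51.3]
310 265 [ 516.2 -215.9   58.7]
200 300 [ 391.9 -256.3  132.8]
200 385 [ 445.7 -204.5   17.6]
230 400 [ 444.1 -226.3   21.2]
400 400 [ 501.3 -288.7   19.9]
[ 476.2 -212.2    9.4] [ 0.1  0.1 -0.7] [-0.6  0.6  1.8 -0.   0.8 -0.7]
-60 179.39211974872774 437.3577290835433
60 322.04422061853165 314.79516660168116
0 252.2384415187547 374.77027464667276
```

```bash
python3 - <<'E'
from h import *
np.set_printoptions(precision=1,suppress=True)
c=load('wrist'); print(c['xyz'],get_obs()['tool_pos'])
f=240/np.tan(np.radians(float(c['vertical_fov']))/2)
def pw(u,v):
    du,dv=u-c['cx'],v-c['cy']; r=np.hypot(du,dv);a=r/f
    d=np.array([np.sin(a)*du/r,np.sin(a)*dv/r,np.cos(a)]);d/=d[2]
    return c['rotation']@(d*c['z_map'][v,u])+c['xyz']
for n,u,v in [('table',180,60),('table',250,170),('table',400,60),('board',250,240),('board',340,270),('fing',200,300),('fing',440,300),('fingtip',205,282),('fingtip',430,285),('bar',320,325),('fing',180,340)]: print(n,u,v,pw(u,v),c['z_map'][v,u])
E
```

```text
[ 470.8 -144.3  201.6] [ 476.2 -212.2    9.4]
table 180 60 [ 389. -100.    1.] 180.67421
table 250 170 [ 434.4 -161.     1.6] 196.78004
table 400 60 [510.1 -93.3   1.7] 180.90895
board 250 240 [ 439.5 -195.    20.2] 187.63243
board 340 270 [ 486.8 -207.3   19.9] 192.04256
fing 200 300 [ 428.1 -207.9   69.8] 142.79778
fing 440 300 [ 523.7 -199.4   70.7] 141.75371
fingtip 205 282 [ 425.2 -206.9   52.9] 158.80957
fingtip 430 285 [ 523.8 -198.9   55.5] 156.28989
bar 320 325 [ 474.3 -184.3  125.9] 83.49707
fing 180 340 [ 428.3 -211.8   95.5] 118.96793
```

The fingertips really are about 40 mm higher than the reported TCP (seen in both depth maps), passing over the board. I back off and lower carefully.

```bash
python3 -m creep '[{"tx":0,"ty":3,"tz":0,"wx":0,"wy":0,"wz":0,"gripper":-1},{"tx":0,"ty":6,"tz":0,"wx":0,"wy":0,"wz":0,"gripper":-1},{"tx":0,"ty":6.8,"tz":0,"wx":0,"wy":0,"wz":0,"gripper":-1},{"tx":0.5,"ty":6.8,"tz":0,"wx":0,"wy":0,"wz":0,"gripper":-1},{"tx":1,"ty":6.8,"tz":0,"wx":0,"wy":0,"wz":0,"gripper":-1},{"tx":1,"ty":6.8,"tz":0,"wx":0,"wy":0,"wz":0,"gripper":-1}]'
python3 - <<'E'
from h import *
np.set_printoptions(precision=1,suppress=True)
c=cam('wrist'); im=c['frame'][:,:,::-1]; cv2.imwrite('pics/w5.png',im)
c2=cam('scene'); cv2.imwrite('pics/scene5.png',cv2.resize(c2['frame'][:,:,::-1][170:290,270:390],None,fx=5,fy=5,interpolation=cv2.INTER_CUBIC))
E
```

```text
time: 3.75
tool_pos: [470.2, -144.6, -1.5]
tcp_rot: [2.941, 1.57, 3.026]
contact_force: [-0.8, -0.4, -0.2]
grip_width: 91.8
```

View pics/w5.png

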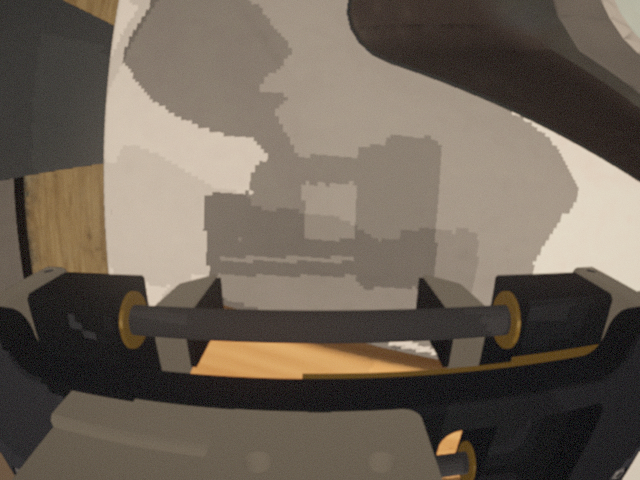

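View pics/scene5.png

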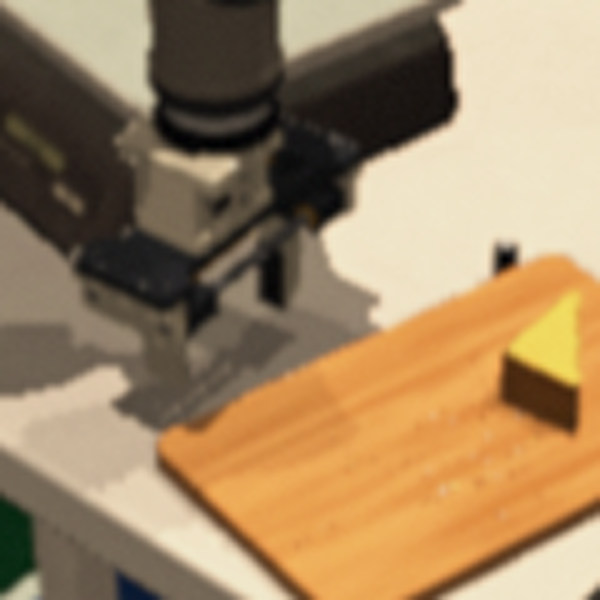

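```bash
python3 -m creep '[{"tx":0.8,"ty":0,"tz":0,"wx":0,"wy":0,"wz":0,"gripper":-1},{"tx":1.6,"ty":0,"tz":0,"wx":0,"wy":0,"wz":0,"gripper":-1},{"tx":2.2,"ty":0,"tz":0,"wx":0,"wy":0,"wz":0,"gripper":-1},{"tx":2.2,"ty":0,"tz":0,"wx":0,"wy":0,"wz":0,"gripper":-1}]'
python3 - <<'E'
from h import *
np.set_printoptions(precision=1,suppress=True)
c=cam('wrist')
f=240/np.tan(np.radians(float(c['vertical_fov']))/2)
v,u=np.mgrid[0:480,0:640]
du,dv=u-c['cx'],v-c['cy']; r=np.hypot(du,dv)+1e-9;a=r/f
d=np.stack([np.sin(a)*du/r,np.sin(a)*dv/r,np.cos(a)],-1);d/=d[...,2:]
P=(d*c['z_map'][...,None])@c['rotation'].T+c['xyz']
o=get_obs();R=Ro.from_euler('xyz',o['tcp_rot']).as_matrix()
Q=(P-o['tool_pos'])@R
for s in (-1,1):
    m=(abs(Q[...,2]*s-50)<18)&(abs(Q[...,1])<25)&(P[...,2]<90)&(P[...,2]>5)
    print(s,Q[m].min(0),Q[m].max(0),m.sum())
    for z in range(-80,0,5):
        k=m&(abs(Q[...,0]-z)<2.5)
        if k.sum()>5: print(z,k.sum(),Q[k][:,1].min(),Q[k][:,1].max(),Q[k][:,2].min(),Q[k][:,2].max())
E
```

```text
time: 4.18
tool_pos: [469.2, -143.7, -24.2]
tcp_rot: [2.603, 1.568, 2.687]
contact_force: [-0.7, -0.3, 0.4]
grip_width: 92.0
-1 [-113.5  -25.   -64. ] [-32.5  21.3 -34.4] 3941
-80 316 -11.503501013675072 3.3697782462715704 -48.82892757499734 -45.2726380568847
-75 97 -10.108639686083954 0.19112946471136047 -46.53021751882057 -45.29091780977107
-70 181 -9.78643980529244 11.309557719443815 -64.03126925709489 -45.3718739542023
-65 282 -9.988942140204784 11.209171190349862 -63.701228981347455 -45.35906610350724
-60 235 -9.800664199350955 11.302598888498835 -63.00665715553058 -45.36397534150448
-55 243 2.3249476765485633 11.284955153152472 -63.04051349863993 -45.29205321701627
-50 228 -0.2403509255178429 11.171797343326622 -62.61382586113015 -45.47851947086584
-45 352 -24.96747022427969 11.111046579454221 -61.9588184451969 -37.403356176672766
-40 374 -24.9988806291517 11.053103852368945 -58.78280241722745 -34.444515911865864
-35 141 -24.940416805222675 10.911972001884907 -52.68928156512926 -34.37778377425708
1 [-113.7  -25.    36.7] [-32.2  21.7  63.9] 3823
-80 305 -11.646645491790656 3.319792249813281 45.31987477672695 48.8833095425898
-75 102 -10.59752762951727 0.01447254501659316 45.35352153582395 46.423494665022226
-70 181 -10.309607937731688 11.127887692259382 45.481061077636 63.90539898084946
-65 265 -10.481151349598784 11.118365565482492 45.440798385554125 63.89637232915132
-60 250 -10.454205959455377 11.197090313576112 45.334159587682464 63.36644292444702
-55 239 2.83832395805142 11.052597982382991 45.4522190922186 63.08293998886202
-50 230 -0.39626114848931465 11.149631253010934 45.07960009833438 62.428039900797984
-45 219 -2.0133890902484737 11.052670490190955 45.241359195592366 61.832422709592116
-40 181 -4.8719828641140355 11.017926958946164 45.374019492253126 57.78693399809969
-35 110 -6.631583941083961 10.886431917011569 45.380886190537986 52.618708156950206
```

```bash
python3 - <<'E'
from h import *
np.set_printoptions(precision=1,suppress=True)
c=cam('scene'); im=c['frame'][:,:,::-1]
o=get_obs();print(o['tool_pos'],o['contact_force'])
cv2.imwrite('pics/scene6.png',cv2.resize(im[200:290,270:370],None,fx=7,fy=6.6,interpolation=cv2.INTER_CUBIC))
E
```

```text
[ 470.  -143.9  -23.1] [-0.4  0.5 -0.3]
```

View pics/scene6.png

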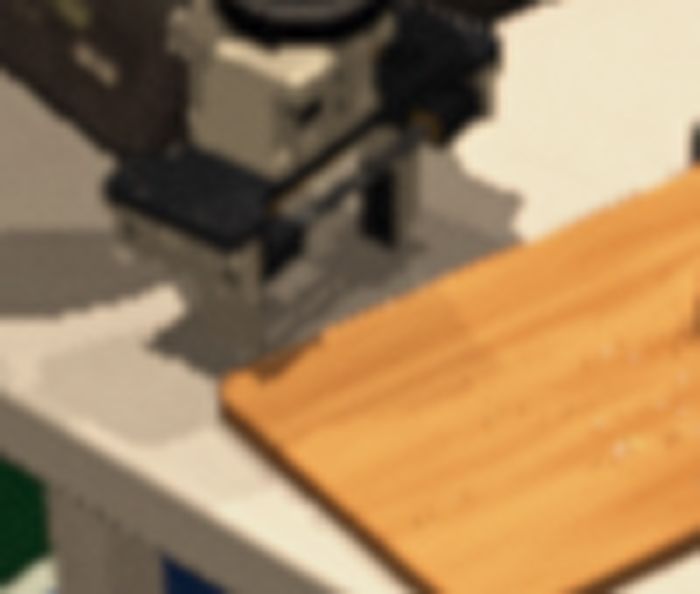

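```bash
python3 - <<'E'
from h import *
np.set_printoptions(precision=1,suppress=True)
c=load('scene');o=get_obs();R=Ro.from_euler('xyz',o['tcp_rot']).as_matrix();T=o['tool_pos']
for x in (-20,-30,-40,-50):
  for yy,zz in ((-10,-46),(-10,46),(-10,-60)):
    p=T+R@np.array([x,yy,zz]);u,v=px(c,p);print(x,zz,p,(u-270)*7,(v-200)*6.6)
f=240/np.tan(np.radians(float(c['vertical_fov']))/2)
w=load('wrist')
E
```

```text
-20 -46 [ 425.  -157.8   -3. ] 263.3676580573563 369.94937982467235
-20 46 [ 516.7 -150.    -3.1] 391.72340781518494 269.7028303893932
-20 -60 [ 411. -159.   -3.] 243.09805066855085 385.78005513894044
-30 -46 [ 425.  -157.8    7. ] 262.65765195521533 353.4520811986772
-30 46 [ 516.7 -150.     6.9] 391.4671406050641 253.39123610536944
-30 -60 [ 411. -159.    7.] 242.31381150905247 369.2554345760053
-40 -46 [ 425.  -157.8   17. ] 261.9427016731399 336.8399024152033
-40 46 [ 516.7 -150.    16.9] 391.2091455708823 236.96966456335636
-40 -60 [ 411.1 -159.    17. ] 241.52408382853304 352.61516596588956
-50 -46 [ 425.  -157.8   27. ] 261.22275538694765 320.11163931693824
-50 46 [ 516.7 -150.    26.9] 390.9494051793338 220.43699975572514
-50 -60 [ 411.1 -159.    27. ] 240.72880980730122 335.8580309959617
```

```bash
python3 -m creep '[{"tx":0.4,"ty":-0.3,"tz":0,"wx":0,"wy":0,"wz":0,"gripper":-1},{"tx":0.4,"ty":-0.6,"tz":0,"wx":0,"wy":0,"wz":0,"gripper":-1},{"tx":0.4,"ty":-0.9,"tz":0,"wx":0,"wy":0,"wz":0,"gripper":-1},{"tx":0.4,"ty":-1.2,"tz":0,"wx":0,"wy":0,"wz":0,"gripper":-1},{"tx":0.4,"ty":-1.5,"tz":0,"wx":0,"wy":0,"wz":0,"gripper":-1},{"tx":0.4,"ty":-1.8,"tz":0,"wx":0,"wy":0,"wz":0,"gripper":-1}]'
python3 -m creep '[{"tx":0,"ty":-0.3,"tz":0,"wx":0,"wy":0,"wz":0,"gripper":-1},{"tx":0,"ty":-0.6,"tz":0,"wx":0,"wy":0,"wz":0,"gripper":-1},{"tx":0,"ty":-0.9,"tz":0,"wx":0,"wy":0,"wz":0,"gripper":-1},{"tx":0,"ty":-1.2,"tz":0,"wx":0,"wy":0,"wz":0,"gripper":-1}]'
```

```text
time: 4.78
tool_pos: [471.4, -161.8, -26.6]
tcp_rot: [2.315, 1.57, 2.4]
contact_force: [-1.7, 4.4, 1.6]
grip_width: 91.7
time: 5.12
tool_pos: [472.6, -173.9, -26.6]
tcp_rot: [2.349, 1.57, 2.434]
contact_force: [-2.7, 4.7, 0.9]
grip_width: 91.6
```

```bash
for i in 1 2; do python3 -m creep '[{"tx":0,"ty":-0.3,"tz":0,"wx":0,"wy":0,"wz":0,"gripper":-1},{"tx":0,"ty":-0.6,"tz":0,"wx":0,"wy":0,"wz":0,"gripper":-1},{"tx":0,"ty":-0.9,"tz":0,"wx":0,"wy":0,"wz":0,"gripper":-1},{"tx":0,"ty":-1.2,"tz":0,"wx":0,"wy":0,"wz":0,"gripper":-1}]'; done
python3 - <<'E'
from h import *
c=cam('scene'); im=c['frame'][:,:,::-1][170:320,270:480]
cv2.imwrite('pics/scene7.png',cv2.resize(im,None,fx=3.7,fy=3.7,interpolation=cv2.INTER_CUBIC))
E
```

```text
time: 5.45
tool_pos: [473.8, -186.1, -26.6]
tcp_rot: [2.479, 1.571, 2.564]
contact_force: [-2.9, 4.8, 0.4]
grip_width: 91.7
time: 5.78
tool_pos: [474.9, -198.1, -26.6]
tcp_rot: [-0.98, 1.571, -0.895]
contact_force: [-2.5, 3.4, 0.1]
grip_width: 92.1
```

View pics/scene7.png

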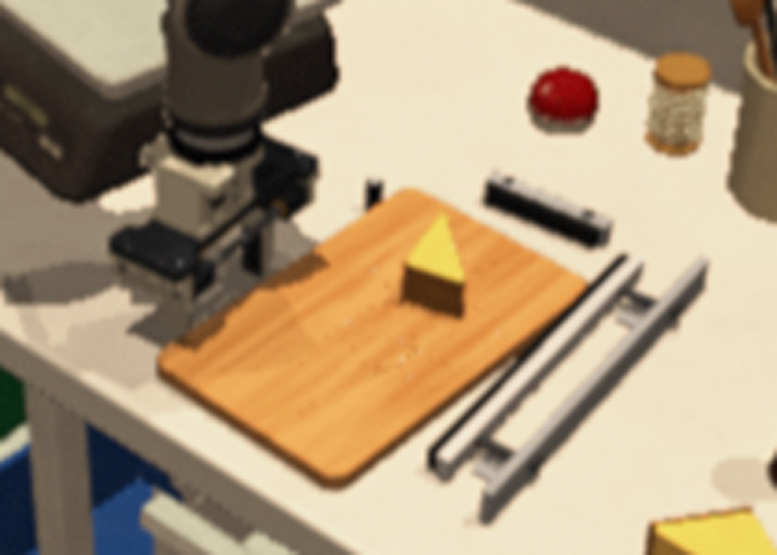

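```bash
for i in 1 2; do python3 -m creep '[{"tx":0,"ty":-0.25,"tz":0,"wx":0,"wy":0,"wz":0,"gripper":-1},{"tx":0,"ty":-0.5,"tz":0,"wx":0,"wy":0,"wz":0,"gripper":-1},{"tx":0,"ty":-0.75,"tz":0,"wx":0,"wy":0,"wz":0,"gripper":-1},{"tx":0,"ty":-1,"tz":0,"wx":0,"wy":0,"wz":0,"gripper":-1}]' |grep -v rot; done
python3 - <<'E'
from h import *
c=cam('scene'); im=c['frame'][:,:,::-1][170:320,270:480]
cv2.imwrite('pics/scene8.png',cv2.resize(im,None,fx=3.7,fy=3.7,interpolation=cv2.INTER_CUBIC))
E
```

```text
time: 6.17
tool_pos: [475.4, -207.7, -26.7]
contact_force: [-4.1, 3.5, 1.3]
grip_width: 91.9
time: 6.5
tool_pos: [476.6, -218.0, -26.6]
contact_force: [-4.0, 3.4, 0.4]
grip_width: 91.9
```

View pics/scene8.png

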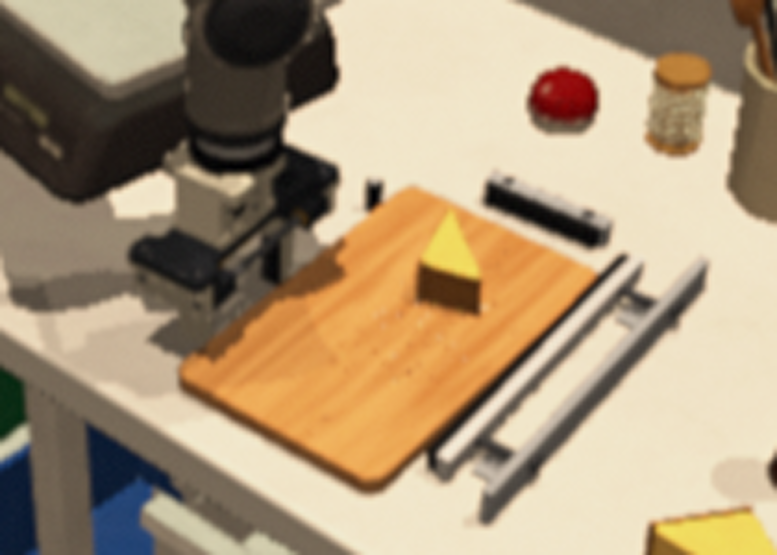

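```bash
for i in 1 2 3; do python3 -m creep '[{"tx":0,"ty":-0.1,"tz":0,"wx":0,"wy":0,"wz":0,"gripper":-1},{"tx":0,"ty":-0.2,"tz":0,"wx":0,"wy":0,"wz":0,"gripper":-1},{"tx":0,"ty":-0.2,"tz":0,"wx":0,"wy":0,"wz":0,"gripper":-1}]' |grep -v rot; done
```

```text
time: 6.8
tool_pos: [476.9, -220.0, -26.5]
contact_force: [-2.2, 1.9, -0.3]
grip_width: 91.6
time: 7.05
tool_pos: [477.0, -221.8, -26.5]
contact_force: [-1.8, 2.4, -0.3]
grip_width: 92.2
time: 7.3
tool_pos: [477.1, -223.9, -26.6]
contact_force: [-2.2, 2.4, -0.1]
grip_width: 91.6
```

```bash
for i in 1 2 ; do python3 -m creep '[{"tx":0,"ty":-0.1,"tz":0,"wx":0,"wy":0,"wz":0,"gripper":-1},{"tx":0,"ty":-0.2,"tz":0,"wx":0,"wy":0,"wz":0,"gripper":-1},{"tx":0,"ty":-0.2,"tz":0,"wx":0,"wy":0,"wz":0,"gripper":-1}]' |grep -v rot; done
python3 - <<'E'
from h import *
np.set_printoptions(precision=1,suppress=True)
o=get_obs();print(o['moment'],o['contact_force'])
c=cam('scene'); im=c['frame'][:,:,::-1]
cv2.imwrite('pics/scene9.png',cv2.resize(im[210:310,310:450],None,fx=5.6,fy=5.6,interpolation=cv2.INTER_CUBIC))
c=cam('side'); im=c['frame'][:,:,::-1]
cv2.imwrite('pics/side9.png',cv2.resize(im[160:300,310:450],None,fx=4.2,fy=4.2,interpolation=cv2.INTER_CUBIC))
E
```

```text
time: 7.55
tool_pos: [477.2, -225.9, -26.6]
contact_force: [-2.9, 4.0, 1.0]
grip_width: 91.6
time: 7.8
tool_pos: [477.4, -227.9, -26.6]
contact_force: [-2.2, 2.5, -0.2]
grip_width: 91.8
[ 0.5  0.5 -0.2] [-2.2  2.5 -0.2]
```

View pics/scene9.png

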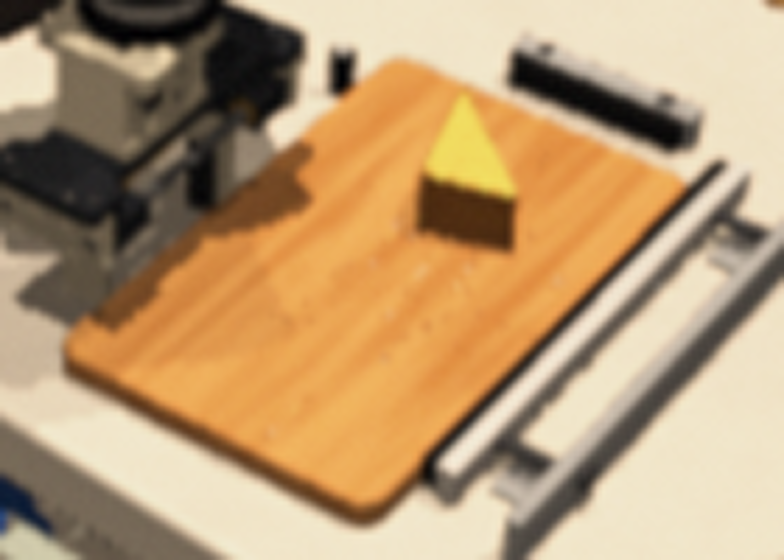

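View pics/side9.png

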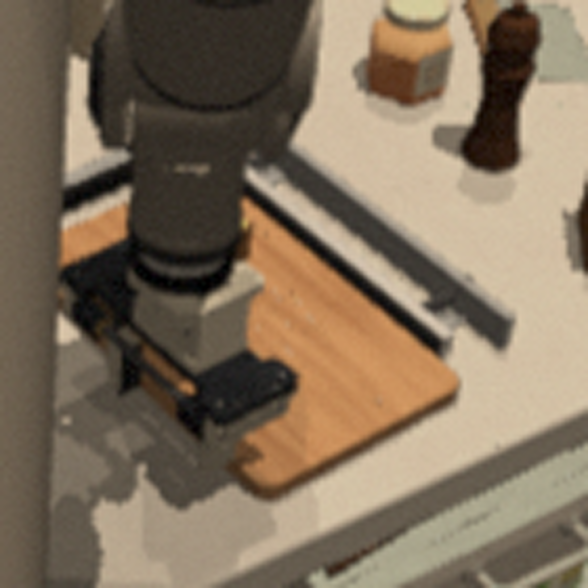

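```bash
for i in 1 2 3; do python3 -m creep '[{"tx":0,"ty":-0.1,"tz":0,"wx":0,"wy":0,"wz":0,"gripper":-1},{"tx":0,"ty":-0.1,"tz":0,"wx":0,"wy":0,"wz":0,"gripper":-1},{"tx":0,"ty":-0.1,"tz":0,"wx":0,"wy":0,"wz":0,"gripper":-1}]' |egrep -v 'rot|grip'; done
```

```text
time: 8.15
tool_pos: [477.6, -228.8, -26.6]
contact_force: [-2.7, 3.3, -0.4]
time: 8.4
tool_pos: [477.5, -229.1, -26.6]
contact_force: [-2.8, 5.0, 1.6]
time: 8.65
tool_pos: [477.4, -229.4, -26.6]
contact_force: [-1.8, 8.2, 3.2]
```

```bash
for i in 1 ; do python3 -m creep '[{"tx":0,"ty":-0.1,"tz":0,"wx":0,"wy":0,"wz":0,"gripper":-1},{"tx":0,"ty":-0.1,"tz":0,"wx":0,"wy":0,"wz":0,"gripper":-1},{"tx":0,"ty":-0.1,"tz":0,"wx":0,"wy":0,"wz":0,"gripper":-1}]' |egrep -v 'grip'; done
python3 - <<'E'
from h import *
np.set_printoptions(precision=2,suppress=True)
o=get_obs();print(o['moment'],o['contact_force'])
c=cam('scene'); im=c['frame'][:,:,::-1]
cv2.imwrite('pics/scene10.png',cv2.resize(im[210:310,310:450],None,fx=5.6,fy=5.6,interpolation=cv2.INTER_CUBIC))
E
```

```text
time: 8.9
tool_pos: [477.2, -229.7, -26.6]
tcp_rot: [1.881, 1.567, 1.965]
contact_force: [-1.6, 11.2, 3.4]
[ 1.78  0.47 -0.53] [-1.56 11.25  3.4 ]
```

View pics/scene10.png

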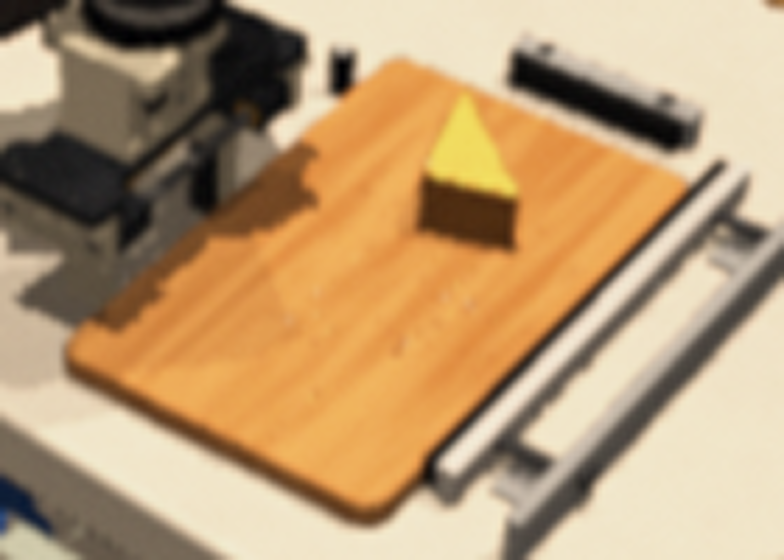

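```bash
cat > ang.py <<'E'
from h import *
np.set_printoptions(precision=2,suppress=True)
def run(c):
    im=c['frame'].astype(float)
    g=im@[.3,.59,.11]; sat=im[:,:,0]-im[:,:,2]
    A=[];B=[];G=[]
    # scan along image rows crossing bar between (388,293) near and (436,241) far
    for v in range(246,290):
        uc=388+(293-v)*(437-388)/(293-240)
        us=np.arange(uc-10,uc+10,0.25)
        sv=np.interp(us,np.arange(640),sat[v]); gv=np.interp(us,np.arange(640),g[v])
        i=np.where((sv[:-1]>60)&(sv[1:]<=60))[0]
        if len(i)==0: continue
        ub=us[i[-1]]
        k=np.where((us[:-1]>ub)&(gv[:-1]<100)&(gv[1:]>=100))[0]
        if len(k)==0: continue
        A.append(pt(c,ub,v,20)[:2]);B.append(pt(c,us[k[0]],v,28)[:2])
    A=np.array(A);B=np.array(B)
    def fit(P):
        for _ in range(4):
            k=np.polyfit(P[:,0],P[:,1],1);r=P[:,1]-np.polyval(k,P[:,0]);P=P[abs(r)<2*r.std()+.2]
        return k,r.std(),len(P),P[:,0].min(),P[:,0].max()
    a=fit(A);b=fit(B);print('board edge',np.arctan(a[0][0]),a[1:]);print('bar',np.arctan(b[0][0]),b[1:])
    for x in (450,550,650): print(x,np.polyval(a[0],x),np.polyval(b[0],x),np.polyval(a[0],x)-np.polyval(b[0],x))
if __name__=='__main__': run(load('scene'))
E
python3 ang.py
```

```text
board edge 0.0775991594180012 (np.float64(0.26431634291935685), 44, np.float64(452.8116287965257), np.float64(688.5612814259996))
bar 0.08242626994793459 (np.float64(0.21526989413358838), 43, np.float64(449.57204613715135), np.float64(682.9660530706847))
450 -443.37281799217055 -452.12103414558464 8.748216153414091
550 -435.5972886623826 -443.859689230834 8.262400568451426
650 -427.82175933259464 -435.59834431608346 7.776584983488817
```

```bash
python3 -m creep '[{"tx":0,"ty":-0.07,"tz":0,"wx":0,"wy":0,"wz":0,"gripper":-1},{"tx":0,"ty":-0.07,"tz":0,"wx":0,"wy":0,"wz":0,"gripper":-1},{"tx":0,"ty":-0.07,"tz":0,"wx":0,"wy":0,"wz":0,"gripper":-1},{"tx":0,"ty":-0.07,"tz":0,"wx":0,"wy":0,"wz":0,"gripper":-1}]' |egrep -v 'grip'; python3 - <<'E'
from h import *
print(get_obs()['moment']); cam('scene')
E
python3 ang.py
```

```text
time: 9.28
tool_pos: [477.2, -229.8, -26.6]
tcp_rot: [1.892, 1.567, 1.976]
contact_force: [-1.7, 13.9, 5.1]
[ 2.17388591  0.42449094 -0.47925814]
board edge 0.0776915181009416 (np.float64(0.2449186137342891), 44, np.float64(452.8116287965257), np.float64(688.5612814259996))
bar 0.08242590926801181 (np.float64(0.22130097033718923), 43, np.float64(449.57204613715135), np.float64(682.9660530706847))
450 -443.4496735722142 -452.1344933667025 8.684819794488305
550 -435.6648524683746 -443.8731847661065 8.208332297731886
650 -427.88003136453494 -435.61187616551047 7.731844800975523
```

```bash
python3 -m creep '[{"tx":0,"ty":0.2,"tz":0,"wx":0,"wy":0,"wz":0,"gripper":-1},{"tx":0,"ty":0.4,"tz":0,"wx":0,"wy":0,"wz":0,"gripper":-1},{"tx":0,"ty":1.5,"tz":0,"wx":0,"wy":0,"wz":0,"gripper":-1},{"tx":-0.5,"ty":2.5,"tz":0,"wx":0,"wy":0,"wz":0,"gripper":-1},{"tx":-4.5,"ty":2.5,"tz":0,"wx":0,"wy":0,"wz":0,"gripper":-1},{"tx":-8,"ty":2.5,"tz":0,"wx":0,"wy":0,"wz":0,"gripper":-1},{"tx":-8,"ty":2.5,"tz":0,"wx":0,"wy":0,"wz":0,"gripper":-1}]' |egrep -v 'grip'; python3 - <<'E'
from h import *
c=cam('scene')
im=c['frame'][:,:,::-1]
cv2.imwrite('pics/scene11.png',cv2.resize(im[210:310,310:450],None,fx=5.6,fy=5.6,interpolation=cv2.INTER_CUBIC))
c=cam('side'); im=c['frame'][:,:,::-1]
cv2.imwrite('pics/side11.png',cv2.resize(im[160:300,310:450],None,fx=4.2,fy=4.2,interpolation=cv2.INTER_CUBIC))
E
python3 ang.py
```

```text
time: 9.92
tool_pos: [479.7, -209.0, 59.9]
tcp_rot: [-0.65, 1.558, -0.564]
contact_force: [0.9, -0.1, -0.4]
board edge 0.07627177856412802 (np.float64(0.2342926911668413), 44, np.float64(452.8116287965257), np.float64(688.5612814259996))
bar 0.08232583734651282 (np.float64(0.2781853043594686), 44, np.float64(449.57204613715135), np.float64(682.9660530706847))
450 -442.9281343988107 -452.2055975408564 9.27746314204569
550 -435.2861319706859 -443.9543643474537 8.668232376767776
650 -427.6441295425612 -435.70313115405094 8.059001611489748
```

View pics/scene11.png

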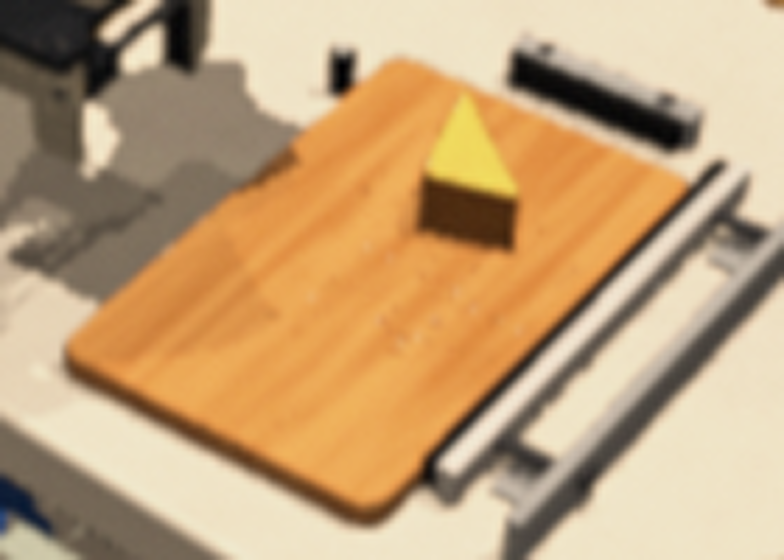

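View pics/side11.png

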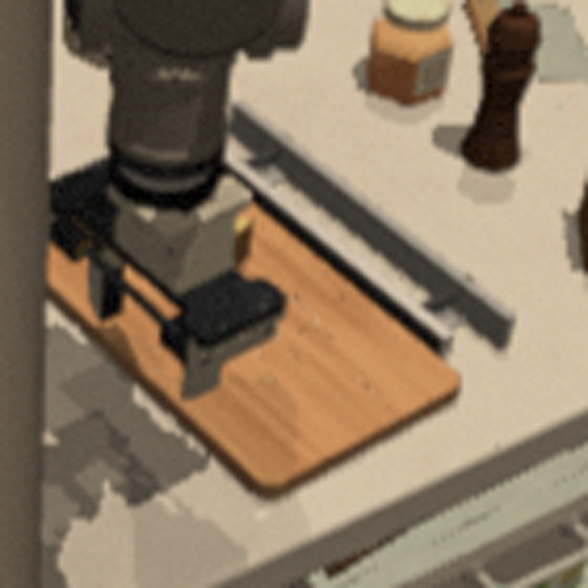

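```bash
python3 - <<'E'
from h import *
np.set_printoptions(precision=1,suppress=True)
S=load('scene');D=load('side')
s=lambda u,v,z:pt(S,310+u/5.6,210+v/5.6,z)
d=lambda u,v,z:pt(D,310+u/4.2,160+v/4.2,z)
th=.082;ex=np.array([np.cos(th),np.sin(th),0]);ey=np.array([-np.sin(th),np.cos(th),0])
def pr(n,p): print(n,p,'along',p@ex,'perp',p@ey)
pr('near edge mid',s(200,428,20)); pr('near edge',s(300,483,20)); pr('NL',s(64,348,20));pr('NR',s(380,518,20))
pr('near side',d(370,440,20)); pr('NRs',d(462,385,20)); pr('NLs',d(262,492,20))
pr('far mid',s(548,120,20)); pr('far2',s(620,150,20))
pr('stop bottom L',s(512,84,0)); pr('stop bottom R',s(680,150,0))
E
```

```text
near edge mid [ 382.3 -348.3   20. ] along 352.5012422908957 perp -378.4047132153305
near edge [ 385.4 -410.6   20. ] along 350.4707902813827 perp -440.8286099731467
NL [ 380.8 -256.6   20. ] along 358.538622439782 perp -286.94655827946326
NR [ 392.6 -455.    20. ] along 353.99724637169544 perp -485.6506129799089
near side [ 378.5 -340.7   20. ] along 349.2919045938416 perp -370.5621360826388
NRs [ 389.7 -436.9   20. ] along 352.56106580568854 perp -467.3610212332103
NLs [ 376.  -241.5   20. ] along 354.9952126453185 perp -271.4955175123623
far mid [ 701.6 -330.9   20. ] along 672.1188609621423 perp -387.2060207015827
far2 [ 706.  -376.7   20. ] along 672.8201817107164 perp -433.2758847669059
stop bottom L [ 737.  -281.2    0. ] along 711.5193531884503 perp -340.6729535308292
stop bottom R [ 750.3 -388.9    0. ] along 715.8878759009509 perp -449.0510355139043
```

```bash
python3 -m creep '[{"tx":0,"ty":-2,"tz":-2,"wx":0.12,"wy":0,"wz":0,"gripper":-1},{"tx":0,"ty":-4,"tz":-4,"wx":0.24,"wy":0,"wz":0,"gripper":-1},{"tx":0,"ty":-6,"tz":-6,"wx":0.36,"wy":0,"wz":0,"gripper":-1},{"tx":0,"ty":-8,"tz":-8,"wx":0.48,"wy":0,"wz":0,"gripper":-1},{"tx":0,"ty":-10,"tz":-10,"wx":0.6,"wy":0,"wz":0,"gripper":-1},{"tx":0,"ty":-12,"tz":-12,"wx":0.72,"wy":0,"wz":0,"gripper":-1},{"tx":0,"ty":-13.7,"tz":-14.1,"wx":0.84,"wy":0,"wz":0,"gripper":-1},{"tx":0,"ty":-13.7,"tz":-14.1,"wx":0.96,"wy":0,"wz":0,"gripper":-1}]'
python3 -m creep '[{"tx":0,"ty":0,"tz":0,"wx":0.12,"wy":0,"wz":0,"gripper":-1},{"tx":0,"ty":0,"tz":0,"wx":0.24,"wy":0,"wz":0,"gripper":-1},{"tx":0,"ty":0,"tz":0,"wx":0.36,"wy":0,"wz":0,"gripper":-1},{"tx":0,"ty":0,"tz":0,"wx":0.48,"wy":0,"wz":0,"gripper":-1},{"tx":0,"ty":0,"tz":0,"wx":0.61,"wy":0,"wz":0,"gripper":-1},{"tx":0,"ty":0,"tz":0,"wx":0.61,"wy":0,"wz":0,"gripper":-1},{"tx":0,"ty":0,"tz":0,"wx":0.61,"wy":0,"wz":0,"gripper":-1}]'
python3 - <<'E'
from h import *
np.set_printoptions(precision=3,suppress=True)
o=get_obs();print(o['tool_pos'],Ro.from_euler('xyz',o['tcp_rot']).as_matrix(),o['joint_positions'])
c=cam('scene')
im=c['frame'][:,:,::-1]
cv2.imwrite('pics/scene12.png',cv2.resize(im[190:330,270:450],None,fx=4.2,fy=4.2,interpolation=cv2.INTER_CUBIC))
E
```

```text
time: 10.68
tool_pos: [343.9, -358.2, 52.3]
tcp_rot: [-2.357, 1.569, 3.042]
contact_force: [0.4, -0.3, 0.3]
grip_width: 91.7
time: 11.27
tool_pos: [346.6, -355.2, 52.6]
tcp_rot: [-2.616, 1.569, 2.186]
contact_force: [-0.1, 1.2, 0.2]
grip_width: 92.0
[ 346.551 -355.235   52.604] [[-0.001  0.996  0.089]
 [ 0.001  0.089 -0.996]
 [-1.    -0.001 -0.001]] [-0.952  0.455  1.787  0.     0.901  0.529]
```

View pics/scene12.png

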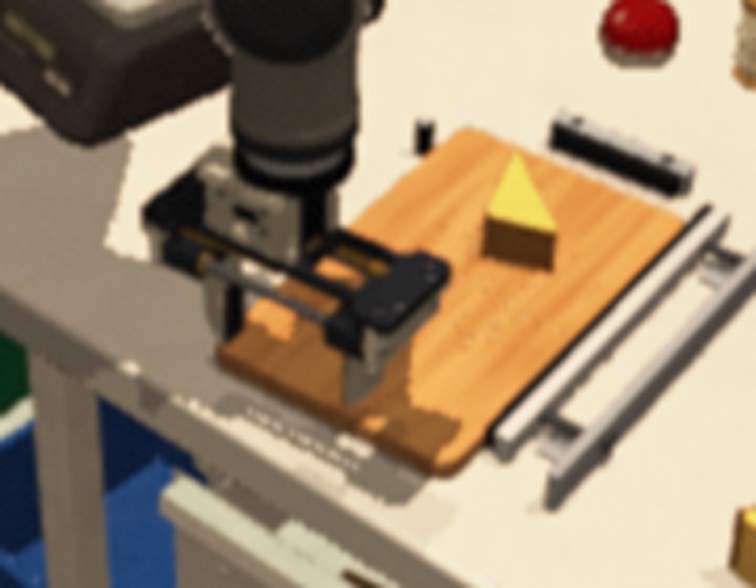

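```bash
python3 -m creep '[{"tx":3,"ty":0,"tz":0,"wx":0.007,"wy":0,"wz":0,"gripper":-1},{"tx":6,"ty":0,"tz":0,"wx":0.007,"wy":0,"wz":0,"gripper":-1},{"tx":7.5,"ty":0,"tz":0,"wx":0.007,"wy":0,"wz":0,"gripper":-1},{"tx":8,"ty":0,"tz":0,"wx":0.007,"wy":0,"wz":0,"gripper":-1},{"tx":8,"ty":0.4,"tz":0,"wx":0.007,"wy":0,"wz":0,"gripper":-1},{"tx":8,"ty":0.8,"tz":0,"wx":0.007,"wy":0,"wz":0,"gripper":-1},{"tx":8,"ty":1.2,"tz":0,"wx":0.007,"wy":0,"wz":0,"gripper":-1},{"tx":8,"ty":1.5,"tz":0,"wx":0.007,"wy":0,"wz":0,"gripper":-1}]'
python3 - <<'E'
from h import *
c=cam('scene')
im=c['frame'][:,:,::-1]
cv2.imwrite('pics/scene13.png',cv2.resize(im[210:310,290:450],None,fx=5,fy=5,interpolation=cv2.INTER_CUBIC))
E
```

```text
time: 11.98
tool_pos: [363.1, -355.4, -25.4]
tcp_rot: [0.611, 1.568, -0.881]
contact_force: [0.1, 0.0, -0.5]
grip_width: 91.7
```

View pics/scene13.png

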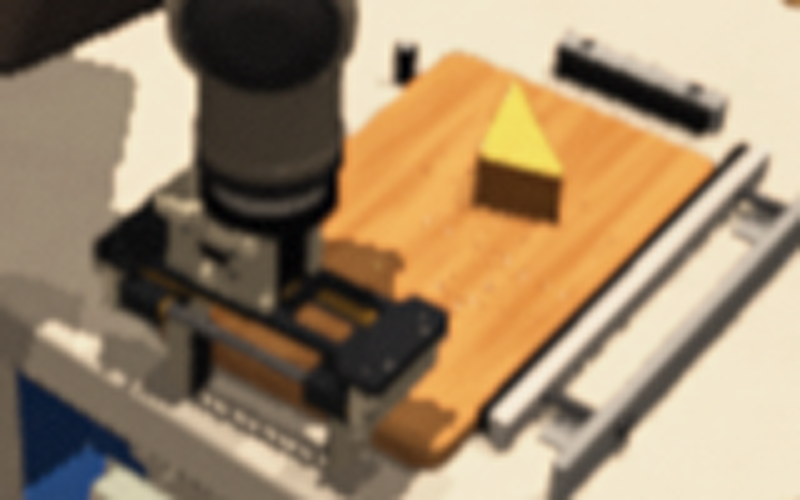

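```bash
for i in 1 2; do python3 -m creep '[{"tx":0,"ty":0.2,"tz":0,"wx":0,"wy":0,"wz":0,"gripper":-1},{"tx":0,"ty":0.4,"tz":0,"wx":0,"wy":0,"wz":0,"gripper":-1},{"tx":0,"ty":0.6,"tz":0,"wx":0,"wy":0,"wz":0,"gripper":-1},{"tx":0,"ty":0.8,"tz":0,"wx":0,"wy":0,"wz":0,"gripper":-1}]' |egrep -v 'grip|rot'; done;  python3 -m creep '[{"tx":0,"ty":0.15,"tz":0.02,"wx":0,"wy":0,"wz":0,"gripper":-1},{"tx":0,"ty":0.3,"tz":0.04,"wx":0,"wy":0,"wz":0,"gripper":-1},{"tx":0,"ty":0.45,"tz":0.06,"wx":0,"wy":0,"wz":0,"gripper":-1}]'
```

```text
time: 12.37
tool_pos: [370.0, -354.0, -26.4]
contact_force: [-1.1, 0.2, 0.0]
time: 12.7
tool_pos: [376.8, -353.0, -26.6]
contact_force: [-6.2, -0.2, 3.8]
time: 12.95
tool_pos: [380.6, -352.7, -26.8]
tcp_rot: [-2.228, 1.567, 2.564]
contact_force: [-8.3, 0.4, 5.8]
grip_width: 92.0
```

```bash
python3 - <<'E'
from h import *
o=get_obs();print(o['contact_force'],o['moment'],o['tool_pos'])
c=cam('scene')
im=c['frame'][:,:,::-1]
cv2.imwrite('pics/scene14.png',cv2.resize(im[210:310,290:450],None,fx=5,fy=5,interpolation=cv2.INTER_CUBIC))
E
python3 ang.py
```

```text
[-8.32905479  0.3982976   5.79380464] [0.2540526  1.38438798 0.18707268] [ 380.55309386 -352.72565804  -26.76457391]
board edge 0.07777679902708086 (np.float64(0.21146945751391386), 42, np.float64(452.34828224849934), np.float64(681.7152404841022))
bar 0.08260312710437119 (np.float64(0.2248098888946025), 44, np.float64(449.57204613715135), np.float64(682.9660530706847))
450 -443.00616685996584 -452.09162838302 9.085461523054164
550 -435.21276592335573 -443.81247678758007 8.599710864224335
650 -427.41936498674556 -435.53332519214007 8.113960205394505
```

View pics/scene14.png

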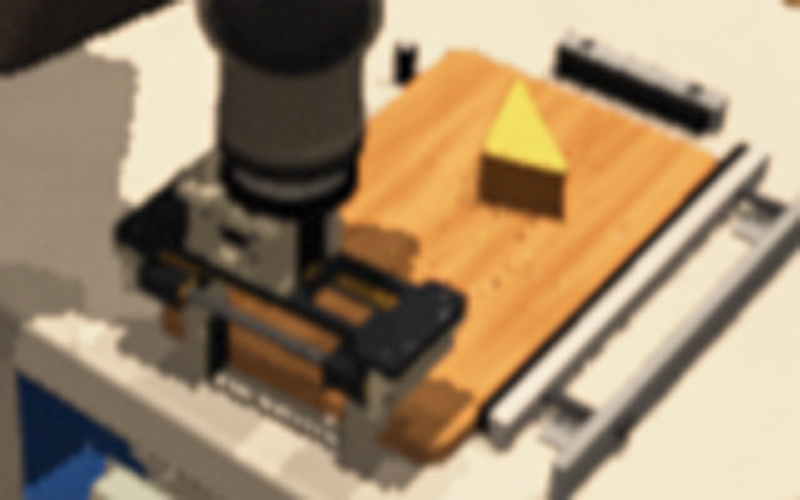

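```bash
for i in 1 2 3; do python3 -m creep '[{"tx":0,"ty":0.15,"tz":0,"wx":0,"wy":0,"wz":0,"gripper":-1},{"tx":0,"ty":0.3,"tz":0,"wx":0,"wy":0,"wz":0,"gripper":-1},{"tx":0,"ty":0.45,"tz":0,"wx":0,"wy":0,"wz":0,"gripper":-1}]' |egrep -v 'grip|rot'; done;   python3 - <<'E'
from h import *
c=cam('scene')
im=c['frame'][:,:,::-1]
cv2.imwrite('pics/scene15.png',cv2.resize(im[210:310,290:450],None,fx=5,fy=5,interpolation=cv2.INTER_CUBIC))
E
python3 ang.py
```

```text
time: 13.25
tool_pos: [385.0, -352.4, -26.7]
contact_force: [-7.6, 0.6, 6.0]
time: 13.5
tool_pos: [389.4, -352.0, -26.8]
contact_force: [-8.3, 1.2, 5.6]
time: 13.75
tool_pos: [393.9, -351.6, -26.8]
contact_force: [-8.2, 1.0, 5.9]
board edge 0.07861833274010291 (np.float64(0.24606197726432905), 44, np.float64(452.34828224849934), np.float64(687.5536390178358))
bar 0.08238612067105096 (np.float64(0.22189987405235068), 44, np.float64(449.57204613715135), np.float64(682.9660530706847))
450 -443.120852790875 -452.093735744621 8.972882953745966
550 -435.2427817868083 -443.8364331459622 8.59365135915391
650 -427.3647107827416 -435.5791305473034 8.214419764561796
```

View pics/scene15.png

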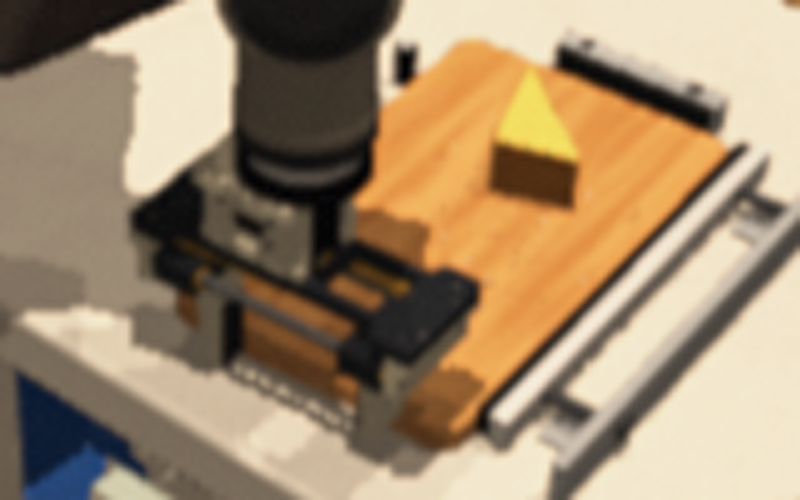

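Sliding cleanly, parallel; now about 10 mm or so short of the stop. Continue in finer steps.

```bash
for i in 1 2 3 4; do python3 -m creep '[{"tx":0,"ty":0.1,"tz":0,"wx":0,"wy":0,"wz":0,"gripper":-1},{"tx":0,"ty":0.2,"tz":0,"wx":0,"wy":0,"wz":0,"gripper":-1}]' |egrep -v 'grip|rot'; done
```

```text
time: 13.97
tool_pos: [395.8, -351.5, -26.8]
contact_force: [-8.0, 0.7, 4.5]
time: 14.13
tool_pos: [397.8, -351.3, -26.8]
contact_force: [-7.7, 0.2, 5.0]
time: 14.3
tool_pos: [399.8, -351.2, -26.7]
contact_force: [-7.8, 0.9, 4.7]
time: 14.47
tool_pos: [401.8, -351.0, -26.7]
contact_force: [-7.9, 0.1, 4.8]
```

```bash
for i in 1 2 3 4; do python3 -m creep '[{"tx":0,"ty":0.1,"tz":0,"wx":0,"wy":0,"wz":0,"gripper":-1},{"tx":0,"ty":0.1,"tz":0,"wx":0,"wy":0,"wz":0,"gripper":-1}]' |egrep -v 'grip|rot'; done;  python3 - <<'E'
from h import *
c=cam('scene')
im=c['frame'][:,:,::-1]
cv2.imwrite('pics/scene16.png',cv2.resize(im[210:310,290:450],None,fx=5,fy=5,interpolation=cv2.INTER_CUBIC))
E
```

```text
time: 14.63
tool_pos: [403.0, -350.9, -26.7]
contact_force: [-7.2, 0.7, 3.9]
time: 14.8
tool_pos: [403.9, -350.8, -26.8]
contact_force: [-6.7, 0.1, 4.6]
time: 14.97
tool_pos: [405.0, -350.8, -26.7]
contact_force: [-6.6, 0.9, 4.8]
time: 15.13
tool_pos: [405.3, -350.7, -26.8]
contact_force: [-10.4, 0.3, 5.1]
```

View pics/scene16.png

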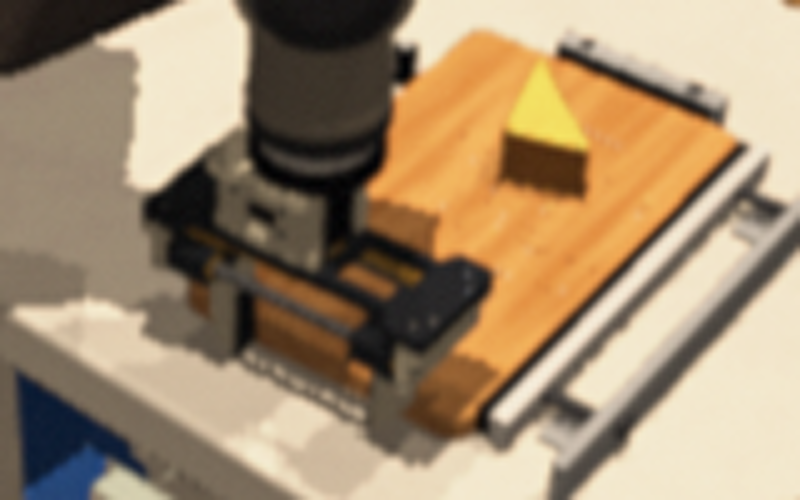

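```bash
for i in 1 2; do python3 -m creep '[{"tx":0,"ty":0.08,"tz":0,"wx":0,"wy":0,"wz":0,"gripper":-1},{"tx":0,"ty":0.08,"tz":0,"wx":0,"wy":0,"wz":0,"gripper":-1},{"tx":0,"ty":0.08,"tz":0,"wx":0,"wy":0,"wz":0,"gripper":-1}]' |egrep -v 'grip|rot'; done; python3 -c "
from h import *;c=cam('scene')"; python3 ang.py
```

```text
time: 15.43
tool_pos: [405.5, -350.6, -26.7]
contact_force: [-12.2, -1.0, 7.5]
time: 15.68
tool_pos: [405.7, -350.6, -26.8]
contact_force: [-15.3, -0.8, 9.2]
board edge 0.07831123961712656 (np.float64(0.24447094389898297), 43, np.float64(452.34828224849934), np.float64(687.5536390178358))
bar 0.08260560848892019 (np.float64(0.22762717878096073), 44, np.float64(449.57204613715135), np.float64(682.9660530706847))
450 -443.0500910035437 -452.1182545506866 9.068163547142888
550 -435.2029191594864 -443.8388531158915 8.635933956405097
650 -427.3557473154291 -435.55945168109633 8.20370436566725
```

```bash
python3 -m creep '[{"tx":0,"ty":0.04,"tz":0,"wx":0,"wy":0,"wz":0,"gripper":-1},{"tx":0,"ty":0.04,"tz":0,"wx":0,"wy":0,"wz":0,"gripper":-1},{"tx":0,"ty":0.04,"tz":0,"wx":0,"wy":0,"wz":0,"gripper":-1}]' |egrep -v 'grip|rot'
python3 -m creep '[{"tx":0,"ty":-0.2,"tz":0,"wx":0,"wy":0,"wz":0,"gripper":-1},{"tx":0,"ty":-0.5,"tz":0,"wx":0,"wy":0,"wz":0,"gripper":-1},{"tx":0,"ty":-2,"tz":0,"wx":0,"wy":0,"wz":0,"gripper":-1},{"tx":-2,"ty":-2,"tz":0,"wx":0,"wy":0,"wz":0,"gripper":-1},{"tx":-5,"ty":-2,"tz":0,"wx":0,"wy":0,"wz":0,"gripper":-1},{"tx":-8.5,"ty":-2,"tz":0,"wx":0,"wy":0,"wz":0,"gripper":-1},{"tx":-8.5,"ty":-2,"tz":0,"wx":0,"wy":0,"wz":0,"gripper":-1}]'
python3 - <<'E'
from h import *
c=cam('scene')
im=c['frame'][:,:,::-1]
cv2.imwrite('pics/scene17.png',cv2.resize(im[210:310,290:450],None,fx=5,fy=5,interpolation=cv2.INTER_CUBIC))
E
python3 ang.py
```

```text
time: 15.98
tool_pos: [405.7, -350.6, -26.7]
contact_force: [-16.9, -1.4, 8.9]
time: 16.57
tool_pos: [392.7, -356.2, 64.3]
tcp_rot: [0.645, 1.559, -0.847]
contact_force: [0.5, -1.3, 0.7]
grip_width: 91.8
board edge 0.07775720107767571 (np.float64(0.21604821619397066), 42, np.float64(452.34828224849934), np.float64(681.7152404841022))
bar 0.0824142637355519 (np.float64(0.22164706059441472), 44, np.float64(449.57204613715135), np.float64(682.9660530706847))
450 -443.0075595494903 -452.11004506698515 9.10248551749487
550 -435.21613030803525 -443.8499089664922 8.633778658456947
650 -427.42470106658016 -435.58977286599924 8.165071799419081
```

View pics/scene17.png

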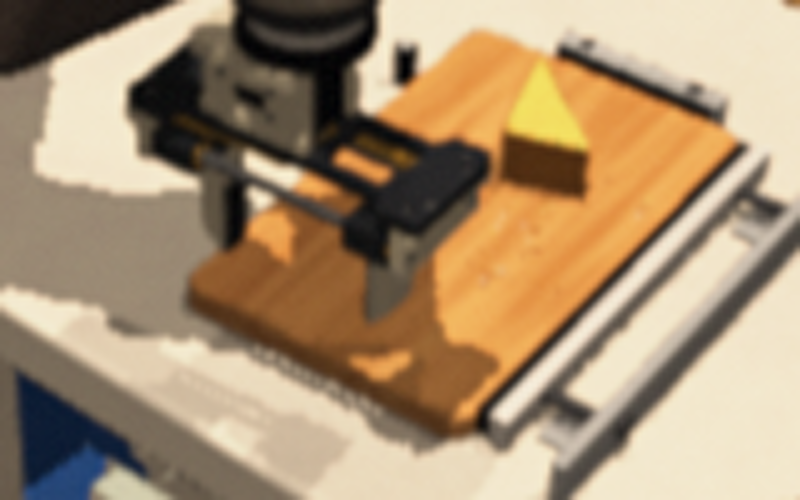

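```bash
python3 -m creep '[{"tx":0,"ty":0,"tz":-2,"wx":-0.12,"wy":0,"wz":0,"gripper":-1},{"tx":0,"ty":1,"tz":-5,"wx":-0.24,"wy":0,"wz":0,"gripper":-1},{"tx":0,"ty":3,"tz":-8,"wx":-0.36,"wy":0,"wz":0,"gripper":-1},{"tx":0,"ty":5.5,"tz":-10,"wx":-0.48,"wy":0,"wz":0,"gripper":-1},{"tx":0,"ty":8.5,"tz":-12,"wx":-0.6,"wy":0,"wz":0,"gripper":-1},{"tx":0,"ty":11.5,"tz":-14.2,"wx":-0.72,"wy":0,"wz":0,"gripper":-1},{"tx":0,"ty":14,"tz":-14.2,"wx":-0.84,"wy":0,"wz":0,"gripper":-1},{"tx":0,"ty":16.3,"tz":-14.2,"wx":-0.96,"wy":0,"wz":0,"gripper":-1}]'
python3 -m creep '[{"tx":0,"ty":0,"tz":0,"wx":-0.12,"wy":0,"wz":0,"gripper":-1},{"tx":0,"ty":0,"tz":0,"wx":-0.24,"wy":0,"wz":0,"gripper":-1},{"tx":0,"ty":0,"tz":0,"wx":-0.36,"wy":0,"wz":0,"gripper":-1},{"tx":0,"ty":0,"tz":0,"wx":-0.48,"wy":0,"wz":0,"gripper":-1},{"tx":0,"ty":0,"tz":0,"wx":-0.61,"wy":0,"wz":0,"gripper":-1},{"tx":0,"ty":0,"tz":0,"wx":-0.61,"wy":0,"wz":0,"gripper":-1},{"tx":0,"ty":0,"tz":0,"wx":-0.61,"wy":0,"wz":0,"gripper":-1}]'
python3 - <<'E'
from h import *
np.set_printoptions(precision=3,suppress=True)
o=get_obs();print(o['tool_pos'],Ro.from_euler('xyz',o['tcp_rot']).as_matrix())
c=cam('scene')
im=c['frame'][:,:,::-1]
cv2.imwrite('pics/scene18.png',cv2.resize(im[170:310,270:450],None,fx=4.2,fy=4.2,interpolation=cv2.INTER_CUBIC))
E
```

```text
time: 17.28
tool_pos: [542.2, -196.4, 57.3]
tcp_rot: [2.929, 1.569, 2.405]
contact_force: [-0.6, -0.5, -0.0]
grip_width: 91.5
time: 17.87
tool_pos: [540.7, -198.3, 57.4]
tcp_rot: [2.451, 1.57, 2.526]
contact_force: [-0.1, 0.1, -0.2]
grip_width: 92.0
[ 540.726 -198.312   57.43 ] [[-0.001 -0.075  0.997]
 [ 0.001  0.997  0.075]
 [-1.     0.001 -0.001]]
```

View pics/scene18.png

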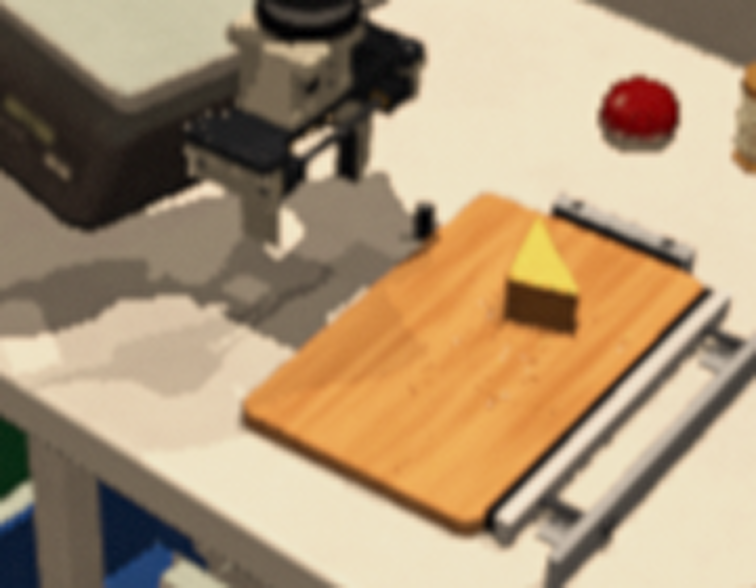

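```bash
python3 -m creep '[{"tx":3,"ty":0,"tz":0,"wx":-0.006,"wy":0,"wz":0,"gripper":-1},{"tx":6,"ty":0,"tz":0,"wx":-0.006,"wy":0,"wz":0,"gripper":-1},{"tx":8,"ty":0,"tz":0,"wx":-0.006,"wy":0,"wz":0,"gripper":-1},{"tx":8.4,"ty":0,"tz":0,"wx":-0.006,"wy":0,"wz":0,"gripper":-1},{"tx":8.4,"ty":-0.5,"tz":0,"wx":-0.006,"wy":0,"wz":0,"gripper":-1},{"tx":8.4,"ty":-1,"tz":0,"wx":-0.006,"wy":0,"wz":0,"gripper":-1},{"tx":8.4,"ty":-1.5,"tz":0,"wx":-0.006,"wy":0,"wz":0,"gripper":-1},{"tx":8.4,"ty":-1.7,"tz":0,"wx":-0.006,"wy":0,"wz":0,"gripper":-1}]'
for i in 1 2 3 ; do python3 -m creep '[{"tx":0,"ty":-0.1,"tz":0,"wx":0,"wy":0,"wz":0,"gripper":-1},{"tx":0,"ty":-0.2,"tz":0,"wx":0,"wy":0,"wz":0,"gripper":-1}]' |egrep -v 'grip|rot'; done
```

```text
time: 18.58
tool_pos: [543.6, -217.3, -23.9]
tcp_rot: [-0.626, 1.567, -0.543]
contact_force: [0.1, -0.5, 0.4]
grip_width: 91.8
time: 18.75
tool_pos: [542.9, -218.1, -24.7]
contact_force: [-0.2, 0.5, -0.6]
time: 18.92
tool_pos: [542.8, -219.6, -25.3]
contact_force: [0.0, -0.3, -0.2]
time: 19.08
tool_pos: [542.9, -221.5, -25.5]
contact_force: [0.3, 0.6, 0.3]
```

```bash
for i in 1 2 3 4; do python3 -m creep '[{"tx":0,"ty":-0.1,"tz":0,"wx":0,"wy":0,"wz":0,"gripper":-1},{"tx":0,"ty":-0.1,"tz":0,"wx":0,"wy":0,"wz":0,"gripper":-1}]' |egrep -v 'grip|rot'; done
```

```text
time: 19.25
tool_pos: [543.0, -222.7, -25.6]
contact_force: [0.2, -0.4, -0.0]
time: 19.42
tool_pos: [543.0, -223.6, -25.6]
contact_force: [-0.2, -1.0, 0.1]
time: 19.58
tool_pos: [542.9, -223.8, -25.6]
contact_force: [-0.8, 4.8, 1.3]
time: 19.75
tool_pos: [542.8, -224.0, -25.7]
contact_force: [0.4, 8.0, 2.5]
```

```bash
for i in 1 2; do python3 -m creep '[{"tx":0,"ty":-0.07,"tz":0,"wx":0,"wy":0,"wz":0,"gripper":-1},{"tx":0,"ty":-0.07,"tz":0,"wx":0,"wy":0,"wz":0,"gripper":-1},{"tx":0,"ty":-0.07,"tz":0,"wx":0,"wy":0,"wz":0,"gripper":-1}]' |egrep -v 'grip|rot'; done; python3 -c "
from h import *;print(get_obs()['moment']);c=cam('scene')"; python3 ang.py
```

```text
time: 20.0
tool_pos: [542.7, -224.0, -25.7]
contact_force: [-0.3, 9.7, 3.2]
time: 20.25
tool_pos: [542.6, -224.1, -25.7]
contact_force: [-0.8, 11.6, 4.4]
[ 1.89643264  0.17859751 -0.43694249]
board edge 0.07724699052392733 (np.float64(0.24739910335372592), 44, np.float64(452.8116287965257), np.float64(688.5612814259996))
bar 0.08268711299210685 (np.float64(0.2565000431112589), 44, np.float64(449.57204613715135), np.float64(682.9660530706847))
450 -443.1733357307197 -452.21966298949536 9.046327258775648
550 -435.4332352389419 -443.93205517888134 8.498819939939438
650 -427.6931347471641 -435.6444473682674 7.951312621103284
```

```bash
python3 -m creep '[{"tx":0,"ty":-0.07,"tz":0,"wx":0,"wy":0,"wz":0,"gripper":-1},{"tx":0,"ty":-0.07,"tz":0,"wx":0,"wy":0,"wz":0,"gripper":-1},{"tx":0,"ty":-0.07,"tz":0,"wx":0,"wy":0,"wz":0,"gripper":-1}]' |egrep -v 'grip|rot'
python3 -m creep '[{"tx":0,"ty":0.05,"tz":0,"wx":0,"wy":0,"wz":0,"gripper":-1},{"tx":0,"ty":0.1,"tz":0,"wx":0,"wy":0,"wz":0,"gripper":-1},{"tx":0,"ty":0.15,"tz":0,"wx":0,"wy":0,"wz":0,"gripper":-1},{"tx":0,"ty":0.2,"tz":0,"wx":0,"wy":0,"wz":0,"gripper":-1},{"tx":0,"ty":0.22,"tz":0,"wx":0,"wy":0,"wz":0,"gripper":-1},{"tx":0,"ty":0.24,"tz":0,"wx":0,"wy":0,"wz":0,"gripper":-1}]' |egrep -v 'grip|rot'
python3 -m creep '[{"tx":0,"ty":0.02,"tz":0,"wx":0,"wy":0,"wz":0,"gripper":-1},{"tx":0,"ty":0.04,"tz":0,"wx":0,"wy":0,"wz":0,"gripper":-1},{"tx":0,"ty":0.06,"tz":0,"wx":0,"wy":0,"wz":0,"gripper":-1},{"tx":0,"ty":0.08,"tz":0,"wx":0,"wy":0,"wz":0,"gripper":-1},{"tx":0,"ty":0.1,"tz":0,"wx":0,"wy":0,"wz":0,"gripper":-1},{"tx":0,"ty":0.12,"tz":0,"wx":0,"wy":0,"wz":0,"gripper":-1}]' |egrep -v 'grip|rot'
```

```text
time: 20.55
tool_pos: [542.5, -224.2, -25.7]
contact_force: [-0.4, 13.3, 5.9]
time: 21.05
tool_pos: [542.6, -224.2, -25.7]
contact_force: [-1.0, 4.6, 1.9]
time: 21.55
tool_pos: [542.8, -224.1, -25.7]
contact_force: [-3.2, 3.2, 1.6]
```

```bash
python3 -m creep '[{"tx":0,"ty":0.02,"tz":0,"wx":0,"wy":0,"wz":0,"gripper":-1},{"tx":0,"ty":0.04,"tz":0,"wx":0,"wy":0,"wz":0,"gripper":-1},{"tx":0,"ty":0.06,"tz":0,"wx":0,"wy":0,"wz":0,"gripper":-1},{"tx":0,"ty":0.08,"tz":0,"wx":0,"wy":0,"wz":0,"gripper":-1},{"tx":0,"ty":0.1,"tz":0,"wx":0,"wy":0,"wz":0,"gripper":-1},{"tx":0,"ty":0.12,"tz":0,"wx":0,"wy":0,"wz":0,"gripper":-1}]' |egrep -v 'grip|rot'
python3 -m creep '[{"tx":0,"ty":0.05,"tz":0,"wx":0,"wy":0,"wz":0,"gripper":-1},{"tx":0,"ty":0.1,"tz":0,"wx":0,"wy":0,"wz":0,"gripper":-1},{"tx":0,"ty":0.3,"tz":0,"wx":0,"wy":0,"wz":0,"gripper":-1},{"tx":0,"ty":0.8,"tz":0,"wx":0,"wy":0,"wz":0,"gripper":-1},{"tx":0,"ty":1.5,"tz":0,"wx":0,"wy":0,"wz":0,"gripper":-1},{"tx":0,"ty":2,"tz":0,"wx":0,"wy":0,"wz":0,"gripper":-1},{"tx":0,"ty":2,"tz":0,"wx":0,"wy":0,"wz":0,"gripper":-1}]' |egrep -v 'grip|rot'
python3 - <<'E'
from h import *
np.set_printoptions(precision=1,suppress=True)
c=cam('scene')
im=c['frame'][:,:,::-1]
cv2.imwrite('pics/scene19.png',cv2.resize(im[210:310,310:450],None,fx=5.6,fy=5.6,interpolation=cv2.INTER_CUBIC))
E
python3 ang.py
```

```text
time: 22.05
tool_pos: [543.8, -223.6, -25.2]
contact_force: [-0.3, -0.4, 0.6]
time: 22.63
tool_pos: [541.0, -201.4, -25.6]
contact_force: [1.0, 0.0, 1.2]
board edge 0.07667694012618412 (np.float64(0.17104026548887122), 43, np.float64(452.34828224849934), np.float64(682.2180422788465))
bar 0.0827362301020255 (np.float64(0.28085859082815307), 44, np.float64(449.57204613715135), np.float64(682.9660530706847))
450 -442.91597156453224 -452.2515356414377 9.335564076905484
550 -435.23321510095974 -443.95898236388325 8.725767262923512
650 -427.55045863738724 -435.6664290863288 8.115970448941539
```

View pics/scene19.png

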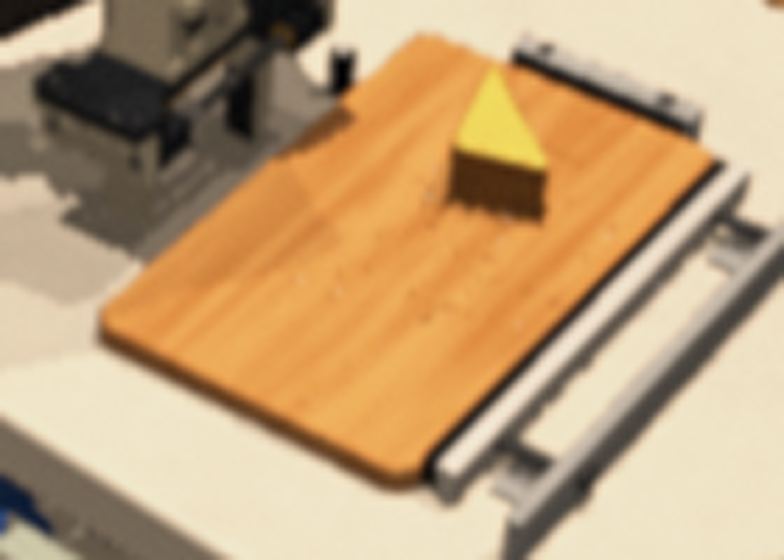

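```bash
python3 - <<'E'
from h import *
print(get_obs()['contact_force'],get_obs()['time']); print(close_job())
E
```

```text
[ 0.25832983 -0.17269438 -0.88955834] 22.6833
the job is handed in; nothing more can be done
None
```

I handed the job in at about 22.7 s. The board is squared in the corner and released, but the hand-in gave no verdict.

**What I did**
- **Swing:** I pushed on the left side near the free end until the board bedded on the rail. The push read up to 13.9 N.
- **Slide:** I pushed on the near end with both fingers until the board met the stop. The push read 16.9 N, of which about 7 N was sliding friction.
- **Final press:** I pressed the board on the rail once more at about 13 N, then let it go slowly.

**Last checks**
- **Angle:** The camera shows the board parallel to the bar within about 0.006 rad. It read about 0.005 rad even with the board pressed on, so part of that is probably camera bias.
- **Rail contact:** After release the edge sprang back only 0.2–0.3 mm, so it should still bear on the rubber. I could not measure that remaining force directly.
- **End stop:** There is no visible gap at the stop. I did not measure it in millimetres.
- **Other things:** The cheese is on the board and the fingers are about 20 mm clear of it. I did not go near the tin, tape or mug, and I never located the mug in the pictures.

**Where things disagreed**
- **Fingertip height:** With the gripper open, the fingertips were about 35–40 mm higher than the reported tool point. My first pass went over the board without touching it, so I backed off and lowered the tool before pushing.
- **Camera positions:** The scene and side cameras differed by about 10–20 mm in y. I relied on the felt contacts for the final positions.

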